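# Charge the burnishing chest and latch its hatch

### The job

Load the burnishing chest: lift the thumb-latch bar clear of its striker and slide the hatch fully open, then empty the brass blanks from every cup that holds any into the well. Stand each emptied cup upright on the cork mat again, and when all the blanks are in, slide the hatch shut with the latch bar lifted over the striker and let the bar drop fully into the catch. Leave the jar and the figurine where they are.

Things in the scene. Friction and masses are not known exactly. Their poses are not given: they have to be found in the camera images.
- chest: plywood burnishing chest fixed to the bench, 150 (its x) x 270 (y) x 85 mm high, walls 8 mm; origin: centre of underside. The -y end is an open well (inside x -67..67, y -127..-12, floor z 8, rim z 85 mm); the rest is hollow under a fixed deck. A flat hatch (top at z 95 mm) slides along y over the deck, open towards +y, and covers the well when shut
- opening (a point): centre of the mouth of the chest's well, at rim height (chest x 0, y -69.5, z 85 mm); fixed to the chest, axes as the chest's
- striker (a point): centre of the top of the steel striker, an upright 12 mm wide (x), 10 mm thick (y), at the chest's -y end (chest x 60, y -143, z 104 mm). 33 mm beyond it towards -y stands a like keeper 8 mm thick; the 24 mm slot between them is the catch for the latch bar's tooth. Axes as the chest's
- hatch (a joint): how far the sliding hatch is open, m: 0 shut, 0.118 fully open (moved to the chest's +y). It rubs with about 2 N and stays where it is left. The latch bar rides on it and is its only handle
- latch (a joint): angle of the steel thumb-latch bar, rad: 0 level, positive with its free (-y) end raised, at most 0.9. It swings freely and falls by its weight (about 0.16 kg). A tooth 12 mm thick hangs under its free end to 12 mm below the striker's top: the hatch cannot bring it past the striker either way unless the bar is raised 0.12 rad or more (0.2 to 0.3 is easy)
- latch_pivot (a point): axis of the latch bar's pivot on the hatch, running along the chest's x; it moves with the hatch (shut: chest x 60, y -30, z 112 mm). The bar is 12 mm wide and 12 mm high, centred on this level, 140 mm long towards -y
- thumb_tab (a point): centre of the upright steel tab on the bar's free end, above the tooth: 12 mm wide (chest x), 18 mm (y), 28 mm tall (14 mm above and below this point); 128 mm to -y of the pivot and 20 mm above it, in the bar's frame (shut: chest x 60, y -158, z 132 mm). Pinched across chest x from above, it can turn between the fingers as the bar swings
- mat: cork mat fixed on the bench, 180 mm (x) by 420 mm (y), 3 mm thick; origin: centre of its underside
- jar: amber glass jar with a steel lid, 60 mm in diameter, 70 mm high; a bystander; origin: centre of its underside
- figure: dark carved wooden figurine, 44 mm wide at the foot, 82 mm high; a bystander; origin: centre of its underside
- cup0: plain aluminium cup, open at the top, 80 mm high, outside diameter 48 mm at the foot, 64 mm at the rim (59 mm at 55 mm up), wall 3 mm, about 80 g; starts upright on the mat with up to three brass blanks in it, or empty; origin: centre of its underside, z towards its mouth
- blank00: brass blank, a stubby cylinder 18 mm in diameter and 18 mm long, 30 g; origin: centre of one end face, z along its axis into it; starts in cup0 (None if absent)
- blank01: brass blank, a stubby cylinder 18 mm in diameter and 18 mm long, 30 g; origin: centre of one end face, z along its axis into it; starts in cup0 (None if absent)
- blank02: brass blank, a stubby cylinder 18 mm in diameter and 18 mm long, 30 g; origin: centre of one end face, z along its axis into it; starts in cup0 (None if absent)
- cup1: plain aluminium cup, open at the top, 80 mm high, outside diameter 48 mm at the foot, 64 mm at the rim (59 mm at 55 mm up), wall 3 mm, about 80 g; starts upright on the mat with up to three brass blanks in it, or empty; origin: centre of its underside, z towards its mouth
- blank10: brass blank, a stubby cylinder 18 mm in diameter and 18 mm long, 30 g; origin: centre of one end face, z along its axis into it; starts in cup1 (None if absent)
- blank11: brass blank, a stubby cylinder 18 mm in diameter and 18 mm long, 30 g; origin: centre of one end face, z along its axis into it; starts in cup1 (None if absent)
- blank12: brass blank, a stubby cylinder 18 mm in diameter and 18 mm long, 30 g; origin: centre of one end face, z along its axis into it; starts in cup1 (None if absent)
- cup2: plain aluminium cup, open at the top, 80 mm high, outside diameter 48 mm at the foot, 64 mm at the rim (59 mm at 55 mm up), wall 3 mm, about 80 g; starts upright on the mat with up to three brass blanks in it, or empty; origin: centre of its underside, z towards its mouth
- blank20: brass blank, a stubby cylinder 18 mm in diameter and 18 mm long, 30 g; origin: centre of one end face, z along its axis into it; starts in cup2 (None if absent)
- blank21: brass blank, a stubby cylinder 18 mm in diameter and 18 mm long, 30 g; origin: centre of one end face, z along its axis into it; starts in cup2 (None if absent)
- blank22: brass blank, a stubby cylinder 18 mm in diameter and 18 mm long, 30 g; origin: centre of one end face, z along its axis into it; starts in cup2 (None if absent)

How it is judged:
By the outcome, as a careful person would: the job done as asked, in the order asked, and still so for the second after the job is handed in, with the robot touching nothing.
Of blank00, blank01, blank02 only 1 to 3 are there at a start; the rules pass over those that are not, and their reading is None.
Of blank10, blank11, blank12, blank20, blank21, blank22 only 1 to 5 are there at a start; the rules pass over those that are not, and their reading is None.
At some moment in a run one of cup0, cup1, cup2 may be knocked a few centimetres aside while the robot is not near it.
It also fails if it takes over 210 s, if anything falls off the work surface, if the arm or the gripper's body presses on something with over 40 N, if the wrist force passes 120 N, or if a joint passes its speed limit or range.

### The arm

A 6-joint arm with a two-finger parallel gripper is mounted at the origin on the work surface. World frame = base frame: x ahead of the robot, y to its left, z up, the work surface at z = 0. Lengths are in m, angles in rad, forces in N, time in s.
With the tool pointing down it reaches from about 0.35 to 0.85 m from the base axis. Payload 8.1 kg.
Tool frame: the origin (TCP) lies on the centre line of the jaws, within the pads' length; the fingertips stand robot.finger_overhang ahead of it and the grasp point (between the pads) lies 5 mm behind it (robot.finger_overhang is the distance from the TCP to the fingertips, in m); z points along the fingers, y is the direction in which the jaws open and shut (so a half turn about z gives the same grasp; the last joint's range is limited). The gripper opens to 93 mm and grips with 3 to 60 N. Pads are 15 mm wide; open, the fingers measure 128 mm over their backs; the gripper's body (75 mm by 188 mm) begins 65 mm behind the grasp point.
Start: joints at [1.185, 0.13, 1.488, -0, 1.523, -0.085], TCP at [0.178, 0.573, 0.233] pointing down, gripper open.
Joint ranges: [-2.96, 2.96], [-0.89, 2.26], [0.02, 2.5], [-1.34, 4.48], [0, 2.73], [-2.66, 2.66]. Speed limits (rad/s): [2.39, 2.39, 2.79, 3.14, 3.14, 3.14].

### API

Orientations are given as a rotation vector (axis times angle).
In Python, from plant import robot gives the robot as it stands. The module is installed in compiled form; this text tells all that it offers.
- The arm moves only by the tool carry_out, never from a script. Its argument "commands" is a list that holds one entry, the list of rows, each a list of 4 numbers: the shift along the tool's x, y, z in cm, then the turn about the tool's z in degrees. In form: [[[tx, ty, tz, roll], ...]]. A call has 1 to 20 rows; each row shifts and turns the commanded pose from where the row before left it, along the tool's axes as they then stand; what a row does not reach is not made up. A row lasts 1/12 s, in which the tool goes at most 41.7 mm and 7.16 degrees, less where a joint would pass 70% of its speed; a pose out of reach is approached as far as the arm can. A call is refused whole if a number of a shift passes 4.17 or a number of a turn 7.16, either way. A call with a gripper value outside its range is refused whole. "claw" is the finger opening in cm, from 0 to 9.3, set as the call begins (left out, the last holds). The fingers move at their own pace and stop on an object; "grip_force" is the grip in N (left out, the last holds). Time passes only in rows, so rows that do not move let the fingers close. It gives the time, the measured TCP pose, the force and the opening at its end, in the units of the state.
- robot.read_state(): the state, without advancing time (a new reading comes with each control period).
- robot.read_camera(name): name is "side" or "top" or "wrist"; returns the picture (480x640x3 uint8, red, green, blue); there is no depth.
- robot.camera_params(name): a dict with "mtx" (3x3 intrinsics, pixels), "R" (3x3) and "t" (3): a world point X has camera coordinates R X + t. Camera axes: x right, y down, z forward; pixel columns grow to the right and rows downward; lengths in m; the calibration is good to about 2 mm. A picture is of the moment at which its call begins: read the wrist's pose just before it. camera_params takes no time and is no camera call; for the wrist camera it gives the pose at the moment of the call.
- robot.close_job(): hands the job in, once; it reports no verdict.
The state is a dict: "t": time; "q": joint angles; "dq": joint speeds; "joint_torque": joint torques, N m; "tool_pos": TCP position; "orientation": TCP orientation; "force": force on the tool from outside, world axes, zero at the start; "wrist_torque": the same for the moment, N m; "opening": finger opening in m.
Only numpy, scipy, OpenCV 4.12 (cv2) and the standard library are available. Lean on these libraries where they do the work, as an engineer would, in place of code of your own. Each camera call takes 0.05 s, during which the arm holds its last target.

## Working session

There is one attempt and no reset: what is moved stays moved. The work goes in short steps, Python scripts to look and compute and a tool call to move; the robot and the scene stay as the last step left them, time stands still between calls to the robot, and variables do not carry over. Pictures are saved under pics/ and viewed, and the job is handed in when it is done.

Besides the shell and the picture viewer there is one more tool, called after "Call:" as a command line: name --argument value ..., lists and objects as JSON in quotes. carry_out: Moves the arm, as the interface text tells. Its arguments: {"type":"object","properties":{"commands":{"type":"array","items":{"type":"array","items":{"type":"array","items":{"type":"number"}}}},"claw":{"type":"number"},"grip_force":{"type":"number"}},"required":["commands"]}

```bash
mkdir -p pics
python3 - <<'E'
from plant import robot
import cv2
s=robot.read_state(); print(s); print(robot.finger_overhang)
for n in ["side","top","wrist"]:
    p=robot.camera_params(n); print(n,p)
    cv2.imwrite(f"pics/{n}0.png",robot.read_camera(n)[:,:,::-1])
E
```

```text
{'t': 0.0, 'q': array([ 1.18462401e+00,  1.31137397e-01,  1.48929035e+00,  5.52421973e-06,
        1.52299090e+00, -8.53515629e-02]), 'dq': array([ 0.00023979,  0.00107583,  0.00114026, -0.00021883,  0.00222646,
        0.00027375]), 'joint_torque': array([ 9.73229871e-04, -5.59833598e+01, -4.91773081e+01,  7.66668445e-02,
        3.50260839e-02, -1.80628376e-04]), 'tool_pos': array([0.177525  , 0.57256411, 0.23159554]), 'orientation': array([-4.70683979e-01, -3.10569473e+00,  2.78650951e-03]), 'force': array([ 0.18183264,  0.86012737, -0.05638396]), 'wrist_torque': array([-0.014456  , -0.01272657, -0.02295459]), 'opening': 0.09276766099484648}
0.014
side {'mtx': array([[575.95819572,   0.        , 323.89795704],
       [  0.        , 575.95819572, 237.21122794],
       [  0.        ,   0.        ,   1.        ]]), 'R': array([[-0.9980127 , -0.06212719, -0.01052949],
       [-0.02546707,  0.5505251 , -0.83443007],
       [ 0.05763754, -0.83250365, -0.55101324]]), 't': array([0.61654901, 0.12179122, 1.04781648])}
top {'mtx': array([[564.46404033,   0.        , 316.80300715],
       [  0.        , 564.46404033, 236.48451897],
       [  0.        ,   0.        ,   1.        ]]), 'R': array([[-4.43011901e-04, -9.99941766e-01, -1.07828004e-02],
       [-9.88961127e-01,  2.03583286e-03, -1.48161210e-01],
       [ 1.48174534e-01,  1.05981332e-02, -9.88904438e-01]]), 't': array([-0.03040109,  0.64063641,  1.276687  ])}
wrist {'mtx': array([[371.12323441,   0.        , 322.0467357 ],
       [  0.        , 371.12323441, 240.85353559],
       [  0.        ,   0.        ,   1.        ]]), 'R': array([[ 0.29645828,  0.95504422, -0.00173922],
       [ 0.92072232, -0.28531954,  0.26620137],
       [ 0.25373785, -0.08051894, -0.96391587]]), 't': array([-0.59901759, -0.03148297,  0.38989366])}
```

View pics/side0.png

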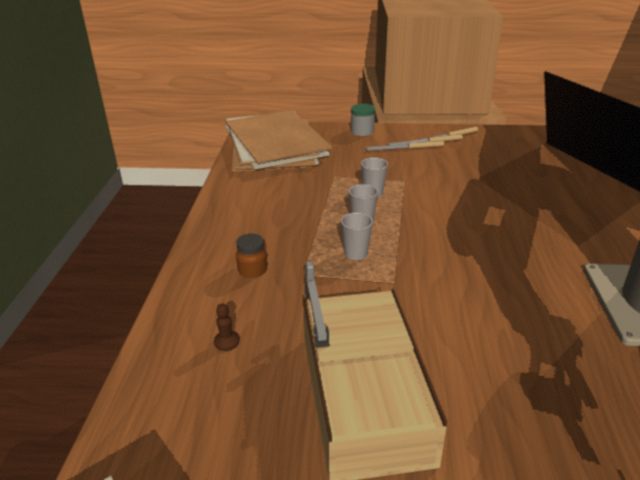

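View pics/top0.png

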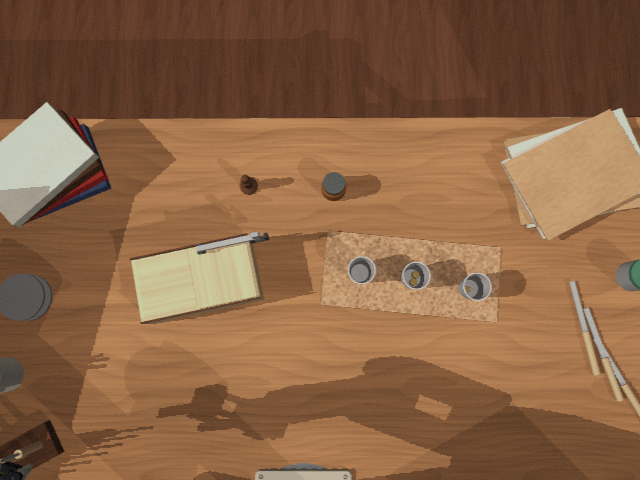

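View pics/wrist0.png

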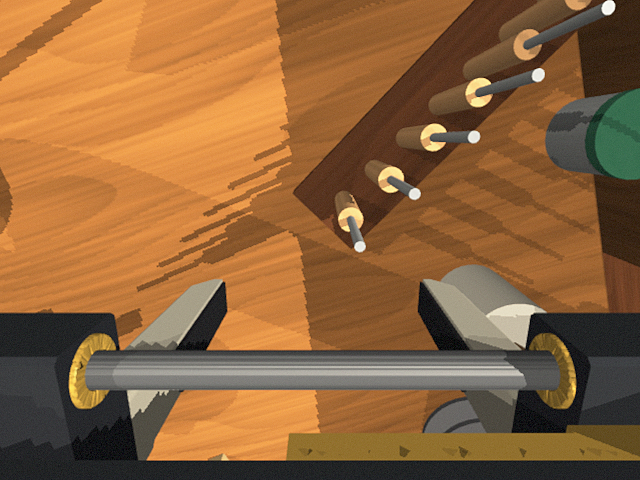

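```bash
cat > h.py <<'E'
import numpy as np, cv2
from plant import robot
def unproj(p,u,v,z):
    K,R,t=p["mtx"],p["R"],p["t"]
    d=R.T@np.linalg.solve(K,[u,v,1.]); c=-R.T@t
    return c+d*(z-c[2])/d[2]
def proj(p,X):
    x=p["mtx"]@(p["R"]@np.asarray(X,float)+p["t"]); return x[:2]/x[2]
def crop(src,dst,x0,y0,x1,y1,s):
    im=cv2.imread(src)[y0:y1,x0:x1]
    cv2.imwrite(dst,cv2.resize(im,None,fx=s,fy=s,interpolation=cv2.INTER_CUBIC))
def snap(n,f):
    im=robot.read_camera(n)[:,:,::-1]; cv2.imwrite(f,im); return im
E
python3 - <<'E'
from h import *
crop("pics/top0.png","pics/top0a.png",120,220,280,330,5)
crop("pics/top0.png","pics/top0b.png",315,220,510,330,4)
crop("pics/side0.png","pics/side0b.png",300,140,420,290,4)
crop("pics/side0.png","pics/side0a.png",290,250,450,480,2.5) if 0 else None
E
```

```text
(no output)
```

View pics/top0a.png

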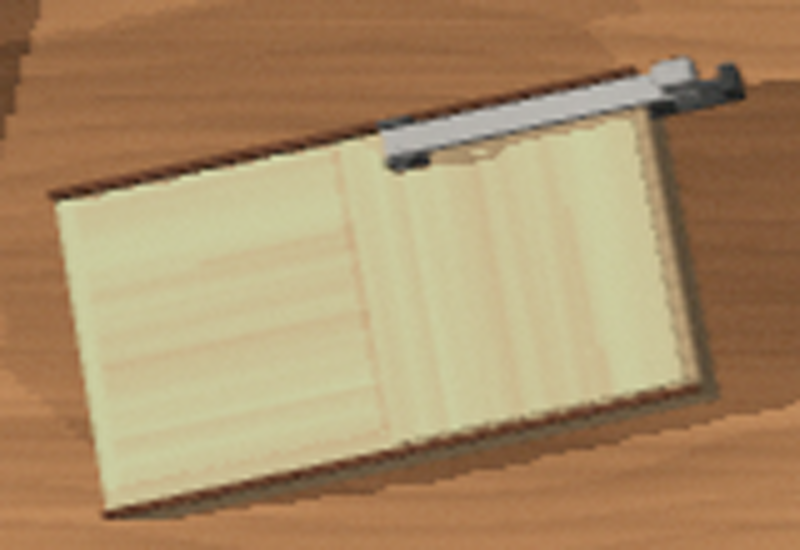

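View pics/top0b.png

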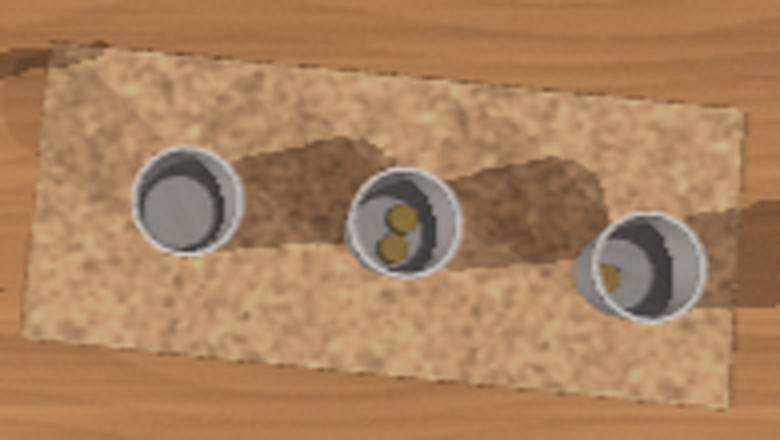

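View pics/side0b.png

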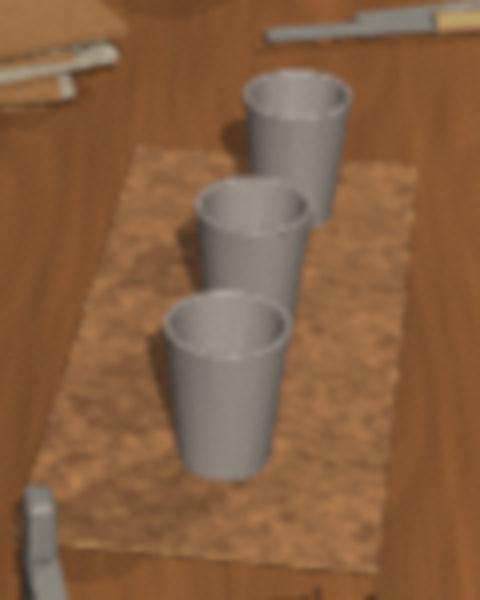

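Run:
```python
from h import *
from scipy.optimize import least_squares
P=robot.camera_params("top"); S=robot.camera_params("side")
crop("pics/side0.png","pics/side0a.png",295,250,445,475,2.6)
obs=[((75,135,85),(51,193)),((-75,135,85),(105,517)),((60,-158,146),(676,68)),((-75,-135,85),(700,388))]
obs=[(np.array(a)/1e3,np.array(b)/5+[120,220]-0.4) for a,b in obs]
def T(q,X):
    c,s=np.cos(q[2]),np.sin(q[2]); return np.array([q[0]+c*X[0]-s*X[1],q[1]+s*X[0]+c*X[1],X[2]])
def f(q): return np.concatenate([proj(P,T(q,a))-b for a,b in obs])
r=least_squares(f,[0.5,0.25,0.2]); print(r.x,f(r.x).round(2))
q=r.x
for a in [(60,-158,132),(60,-158,146),(60,-30,112),(75,135,85),(-75,135,85),(75,-135,85),(-75,-135,85),(60,-143,104)]:
    X=T(q,np.array(a)/1e3); print(a,X.round(4),proj(S,X).round(1),proj(P,X).round(1))
for u,v in [(187,201),(404,222),(648,266)]:
    u=u/4+315-.4;v=v/4+220-.4
    X=unproj(P,u,v,.083); print(X.round(4), proj(S,X).round(1),proj(S,X-[0,0,.08]).round(1))
```

```text
[0.54168638 0.2452752  0.21215731] [ 0.3  -0.28  0.4   0.14 -0.41 -0.12 -0.27  0.28]
(60, -158, 132) [0.6336 0.1035 0.132 ] [309.2 269.9] [255.2 234.1]
(60, -158, 146) [0.6336 0.1035 0.146 ] [309.  262.8] [254.4 233.1]
(60, -30, 112) [0.6067 0.2286 0.112 ] [320.9 333.4] [200.  247.5]
(75, 135, 85) [0.5866 0.393  0.085 ] [328.6 442.6] [130.1 257.9]
(-75, 135, 85) [0.4399 0.3615 0.085 ] [446.3 426.7] [141.  323.1]
(75, -135, 85) [0.6434 0.1291 0.085 ] [302.5 302.5] [246.5 233. ]
(-75, -135, 85) [0.4968 0.0975 0.085 ] [393. 293.] [259.3 297.5]
(60, -143, 104) [0.6305 0.1181 0.104 ] [310.8 289.3] [250.1 237.4]
[ 0.5588 -0.1323  0.083 ] [357.2 219.8] [356.4 252.8]
[ 0.5468 -0.2544  0.083 ] [363.6 190.3] [362.6 221.7]
[ 0.5219 -0.3905  0.083 ] [374.4 162.6] [373.2 192.4]
```

View pics/side0a.png

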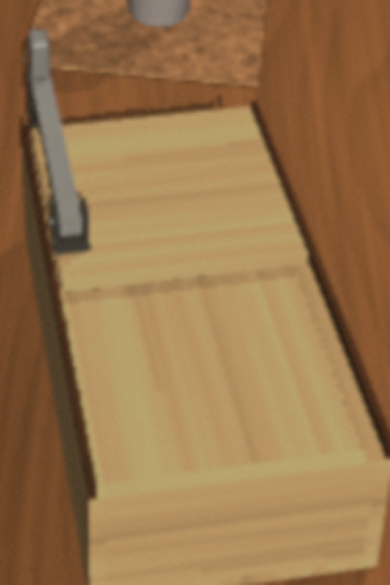

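```bash
cat >> h.py <<'E'
from scipy.spatial.transform import Rotation as Ro
Q=np.array([0.54168638,0.2452752,0.21215731])
def T(X,q=Q):
    X=np.array(X)/1e3
    c,s=np.cos(q[2]),np.sin(q[2]); return np.array([q[0]+c*X[0]-s*X[1],q[1]+s*X[0]+c*X[1],X[2]])
def st():
    s=robot.read_state(); R=Ro.from_rotvec(s["orientation"]).as_matrix()
    print("t %.2f"%s["t"],"pos",s["tool_pos"].round(4),"toolx",R[:,0].round(3),"tooly",R[:,1].round(3),"z",R[:,2].round(3),"F",s["force"].round(1),"M",s["wrist_torque"].round(2),"open %.4f"%s["opening"],"q",s["q"].round(2))
    return s,R
def go(tgt,jaw=None):
    """shift needed (cm, in tool axes after turning) and turn (deg) so that tool y lies along world angle jaw"""
    s,R=st(); roll=0
    if jaw is not None:
        a=np.arctan2(R[1,1],R[0,1]); d=(jaw-a+np.pi/2)%np.pi-np.pi/2
        roll=-np.degrees(d) # tool z down
        R=R@Ro.from_rotvec([0,0,np.radians(roll)]).as_matrix()
    print("shift cm",(R.T@(np.asarray(tgt)-s["tool_pos"])*100).round(2),"roll",round(roll,2), "toolx after",R[:,0].round(3),"tooly",R[:,1].round(3))
E
python3 - <<'E'
from h import *
# grasp pt z .134 -> TCP z .129
go(T((60,-158,129)),Q[2]); print(T((60,-158,129)))
E
```

```text
t 0.15 pos [0.1776 0.5727 0.2318] toolx [-0.955  0.296  0.   ] tooly [ 0.296  0.955 -0.001] z [-0.001 -0.001 -1.   ] F [-0.4 -0.9 -0.1] M [ 0.01 -0.01 -0.02] open 0.0932 q [ 1.18  0.13  1.49 -0.    1.52 -0.09]
shift cm [-55.46  34.71  10.32] roll 60.61 toolx after [-0.211  0.978 -0.001] tooly [ 0.978  0.211 -0.001]
[0.63361107 0.10345189 0.129     ]
```

Call:
carry_out --commands '[[[0,0,0,6.73],[0,0,0,6.73],[0,0,0,6.73],[0,0,0,6.73],[0,0,0,6.73],[0,0,0,6.73],[0,0,0,6.73],[0,0,0,6.73],[0,0,0,6.73]]]' --claw 4

```text
t: 0.9
tool_pos: [0.1777, 0.5728, 0.2322]
orientation: [1.98, 2.439, -0.001]
force: [0.2, -0.3, 0.2]
opening: 0.0413
```

Call:
carry_out --commands '[[[-2.77,1.73,0,0],[-2.77,1.73,0,0],[-2.77,1.73,0,0],[-2.77,1.73,0,0],[-2.77,1.73,0,0],[-2.77,1.73,0,0],[-2.77,1.73,0,0],[-2.77,1.73,0,0],[-2.77,1.73,0,0],[-2.77,1.73,0,0],[-2.77,1.73,0,0],[-2.77,1.73,0,0],[-2.77,1.73,0,0],[-2.77,1.73,0,0],[-2.77,1.73,0,0],[-2.77,1.73,0,0],[-2.77,1.73,0,0],[-2.77,1.73,0,0],[-2.77,1.73,0,0],[-2.77,1.73,0,0]]]'

```text
t: 2.57
tool_pos: [0.6337, 0.1033, 0.2322]
orientation: [-1.973, -2.444, 0.001]
force: [-0.2, 0.6, -0.6]
opening: 0.0404
```

Call:
carry_out --commands '[[[0,0,0,0],[0,0,0,0]]]'

```text
t: 2.73
tool_pos: [0.6335, 0.103, 0.2316]
orientation: [-1.976, -2.441, 0.002]
force: [-0.1, 0.5, 0.3]
opening: 0.0398
```

Run:
```python
from h import *
snap("wrist","pics/w1.png");snap("top","pics/t1.png")
go(T((60,-158,129)),Q[2])
P=robot.camera_params("wrist")
for X in [(60,-158,146),(60,-143,104),(60,-176,104),(-75,-135,85)]: print(X,proj(P,T(X)).round(0))
```

```text
t 2.83 pos [0.6325 0.1049 0.2321] toolx [-0.211  0.977  0.001] tooly [ 0.977  0.211 -0.001] z [-0.001  0.    -1.   ] F [-0.1 -0.2 -0.3] M [-0.05  0.05  0.  ] open 0.0403 q [ 0.08  0.24  1.36  0.    1.54 -0.13]
shift cm [-0.17  0.09 10.31] roll 0.03 toolx after [-0.211  0.978  0.001] tooly [ 0.978  0.211 -0.001]
(60, -158, 146) [323. 255.]
(60, -143, 104) [323. 220.]
(60, -176, 104) [323. 260.]
(-75, -135, 85) [157. 205.]
```

View pics/w1.png

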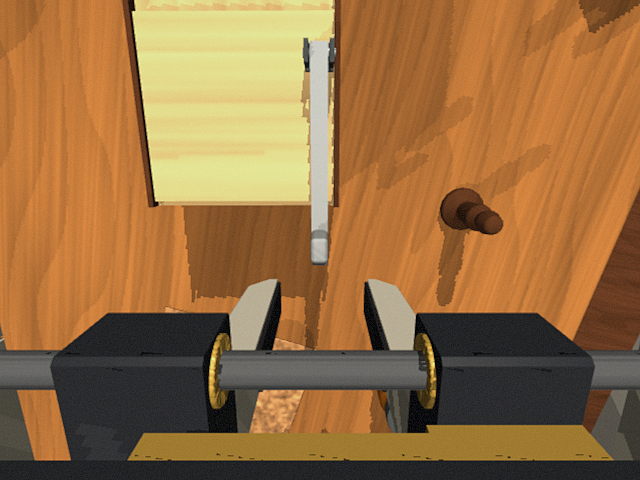

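Call:
carry_out --commands '[[[0,0,2,0],[0,0,2,0],[0,0,2,0],[0,0,2,0],[0,0,1.5,0],[0,0,0.7,0],[0,0,0,0]]]'

```text
t: 3.42
tool_pos: [0.631, 0.1057, 0.1285]
orientation: [-1.969, -2.444, 0.004]
force: [-0.0, -0.8, -0.2]
opening: 0.0402
```

Call:
carry_out --commands '[[[0,0,0,0],[0,0,0,0],[0,0,0,0],[0,0,0,0],[0,0,0,0],[0,0,0,0],[0,0,0,0],[0,0,0,0]]]' --claw 0 --grip_force 15

```text
t: 4.08
tool_pos: [0.6313, 0.1042, 0.1317]
orientation: [-1.972, -2.443, 0.004]
force: [-12.7, -1.9, 10.7]
opening: 0.0119
```

Run:
```python
from h import *
go(T((60,-158,129)),Q[2])
snap("side","pics/s1.png"); crop("pics/s1.png","pics/s1a.png",240,180,400,300,5)
```

```text
t 4.08 pos [0.6313 0.1042 0.1317] toolx [-0.211  0.977 -0.   ] tooly [ 0.977  0.211 -0.004] z [-0.004 -0.001 -1.   ] F [-12.7  -1.9  10.7] M [-0.48  2.28  0.01] open 0.0119 q [ 0.08  0.3   1.48 -0.    1.37 -0.13]
shift cm [-0.13  0.21  0.27] roll 0.04 toolx after [-0.211  0.978 -0.   ] tooly [ 0.978  0.211 -0.004]
```

View pics/s1a.png

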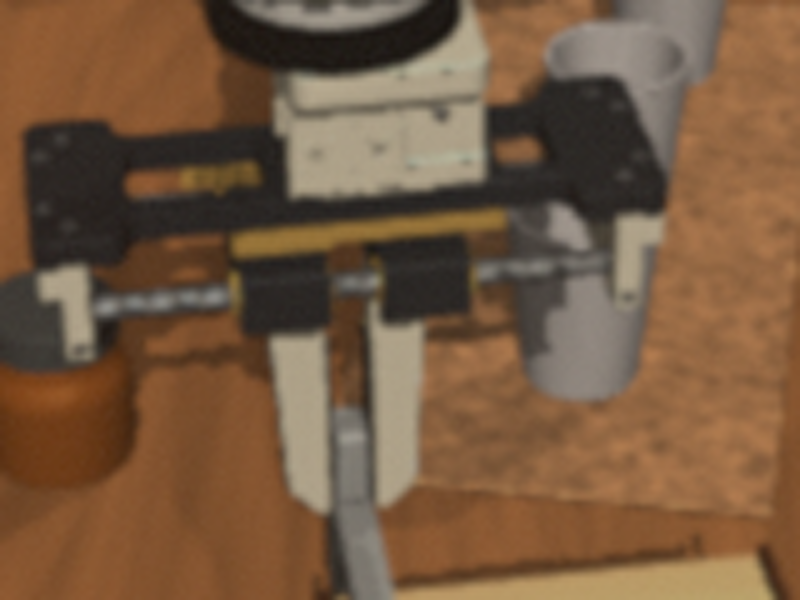

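Call:
carry_out --commands '[[[0,-0.1,0,0],[0,-0.1,0,0],[0,0,0,0],[0,0,0,0]]]'

```text
t: 4.47
tool_pos: [0.6311, 0.1042, 0.1318]
orientation: [1.973, 2.445, 0.0]
force: [-4.9, 0.3, 7.3]
opening: 0.0118
```

Call:
carry_out --commands '[[[0,0,-0.2,0],[0,0,-0.2,0],[0,0,0,0],[0,0,0,0]]]'

```text
t: 4.8
tool_pos: [0.6309, 0.1044, 0.1344]
orientation: [-1.973, -2.445, 0.0]
force: [-1.0, 1.9, -0.9]
opening: 0.0118
```

Call:
carry_out --commands '[[[0.06,0,-0.35,0],[0.07,0,-0.35,0],[0.08,0,-0.35,0],[0.09,0,-0.35,0],[0.1,0,-0.35,0],[0.1,0,-0.35,0],[0.11,0,-0.35,0],[0.12,0,-0.35,0],[0.13,0,-0.35,0],[0,0,0,0],[0,0,0,0]]]'

```text
t: 5.72
tool_pos: [0.6291, 0.1127, 0.1665]
orientation: [1.973, 2.445, -0.0]
force: [-2.7, 0.7, -0.8]
opening: 0.0119
```

Run:
```python
from h import *
st()
snap("side","pics/s2.png"); crop("pics/s2.png","pics/s2a.png",240,180,400,350,4)
```

```text
t 5.72 pos [0.6291 0.1127 0.1665] toolx [-0.211  0.977 -0.   ] tooly [0.977 0.211 0.   ] z [ 0. -0. -1.] F [-2.7  0.7 -0.8] M [ 0.24  0.58 -0.05] open 0.0119 q [ 0.1   0.27  1.45 -0.    1.42 -0.12]
```

View pics/s2a.png

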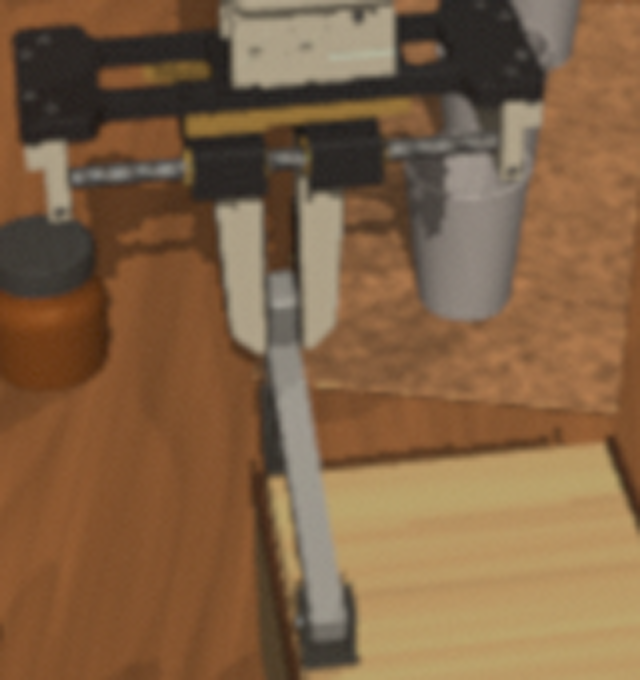

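Call:
carry_out --commands '[[[0.7,0,0,0],[0.7,0,0,0],[0.7,0,0,0],[0.7,0,0,0],[0.7,0,0,0],[0.7,0,0,0],[0.7,0,0,0],[0.7,0,0,0],[0.7,0,0,0],[0.7,0,0,0],[0.7,0,0,0],[0.7,0,0,0],[0.7,0,0,0],[0.7,0,0,0],[0.7,0,0,0],[0.7,0,0,0],[0.4,0,0,0],[0.2,0,0,0],[0,0,0,0],[0,0,0,0]]]'

```text
t: 7.43
tool_pos: [0.6046, 0.2268, 0.1664]
orientation: [1.972, 2.443, -0.002]
force: [-2.3, -7.3, 2.9]
opening: 0.0119
```

Run:
```python
from h import *
st()
snap("top","pics/t3.png"); crop("pics/t3.png","pics/t3a.png",110,200,280,330,4.5)
```

```text
t 7.43 pos [0.6046 0.2268 0.1664] toolx [-0.211  0.978 -0.002] tooly [0.978 0.211 0.   ] z [ 0.001 -0.002 -1.   ] F [-2.3 -7.3  2.9] M [-1.41  0.34  0.02] open 0.0119 q [ 0.28  0.29  1.43 -0.    1.42  0.07]
```

View pics/t3a.png

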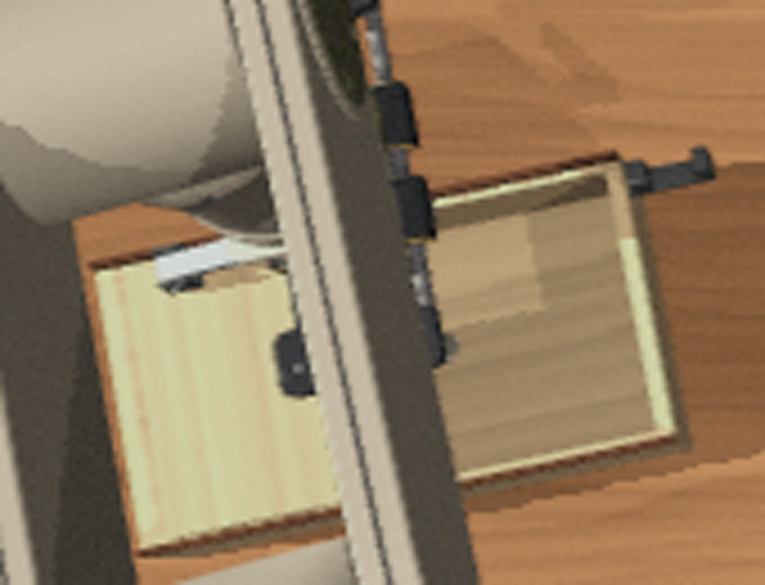

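Call:
carry_out --commands '[[[0.2,0,0,0],[0.1,0,0,0],[0,0,0,0],[0,0,0,0]]]'

```text
t: 7.82
tool_pos: [0.6046, 0.2273, 0.167]
orientation: [1.973, 2.439, -0.005]
force: [-2.5, -18.3, 7.0]
opening: 0.0122
```

Call:
carry_out --commands '[[[-0.13,0,0.35,0],[-0.12,0,0.35,0],[-0.11,0,0.35,0],[-0.1,0,0.35,0],[-0.1,0,0.35,0],[-0.09,0,0.35,0],[-0.08,0,0.35,0],[-0.07,0,0.35,0],[-0.06,0,0.35,0],[0,0,0,0],[0,0,0,0]]]'

```text
t: 8.73
tool_pos: [0.6055, 0.2224, 0.1343]
orientation: [1.973, 2.445, -0.0]
force: [0.9, -4.4, -2.1]
opening: 0.012
```

Call:
carry_out --commands '[[[0,0,0,0],[0,0,0,0],[0,0,0,0],[0,0,0,0]]]' --claw 4

```text
t: 9.07
tool_pos: [0.6055, 0.2231, 0.135]
orientation: [-1.972, -2.445, -0.001]
force: [-0.1, -0.3, 0.2]
opening: 0.034
```

Call:
carry_out --commands '[[[0,0,-1,0],[0,0,-2,0],[0,0,-2,0],[0,0,-2,0],[0,0,-2,0],[0,0,-1,0],[-2.5,0,0,0],[-2.5,0,0,0],[-2.5,0,0,0],[-2.5,0,0,0],[-2.5,0,0,0],[-2.5,0,0,0],[-2.5,0,0,0],[0,0,0,0]]]' --claw 9.2

```text
t: 10.23
tool_pos: [0.643, 0.047, 0.2346]
orientation: [1.977, 2.44, -0.002]
force: [0.9, 0.0, 0.5]
opening: 0.0918
```

Run:
```python
from h import *
st()
im=snap("top","pics/t4.png")
st()
snap("wrist","pics/w4.png")
```

```text
t 10.23 pos [0.643  0.047  0.2346] toolx [-0.208  0.978 -0.002] tooly [ 0.978  0.208 -0.   ] z [ 0.    -0.002 -1.   ] F [0.9 0.  0.5] M [-0.08  0.05 -0.07] open 0.0918 q [-0.01  0.25  1.35 -0.    1.54 -0.21]
t 10.28 pos [0.6427 0.0491 0.2346] toolx [-0.208  0.978 -0.   ] tooly [ 0.978  0.208 -0.   ] z [-0. -0. -1.] F [0.6 0.  0. ] M [-0.04  0.06 -0.04] open 0.0922 q [-0.    0.25  1.35 -0.    1.54 -0.21]
```

View pics/t4.png

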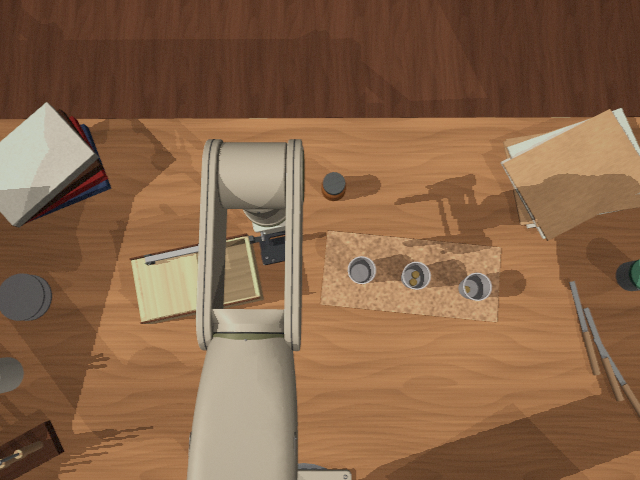

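View pics/w4.png

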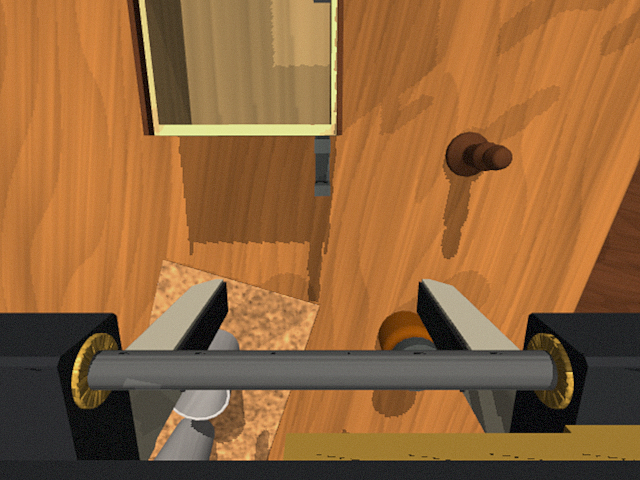

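Run:
```python
from h import *
go((0.545,-0.2544,0.2346),Q[2])
```

```text
t 10.33 pos [0.6425 0.0506 0.2346] toolx [-0.209  0.978  0.   ] tooly [ 0.978  0.209 -0.   ] z [-0.  0. -1.] F [-0.8  1.1 -0.4] M [-0.05  0.05 -0.01] open 0.0918 q [-0.    0.25  1.35  0.    1.54 -0.21]
shift cm [-2.777e+01 -1.595e+01 -1.000e-02] roll -0.07 toolx after [-0.211  0.978  0.   ] tooly [ 0.978  0.211 -0.   ]
```

Call:
carry_out --commands '[[[-1.74,-1,0,0],[-1.74,-1,0,0],[-1.74,-1,0,0],[-1.74,-1,0,0],[-1.74,-1,0,0],[-1.74,-1,0,0],[-1.74,-1,0,0],[-1.74,-1,0,0],[-1.74,-1,0,0],[-1.74,-1,0,0],[-1.74,-1,0,0],[-1.74,-1,0,0],[-1.74,-1,0,0],[-1.74,-1,0,0],[-1.74,-1,0,0],[-1.74,-1,0,0],[0,0,0,0],[0,0,0,0],[0,0,0,0]]]'

```text
t: 11.92
tool_pos: [0.5453, -0.2532, 0.2347]
orientation: [-1.972, -2.445, -0.001]
force: [-0.8, 0.2, 1.0]
opening: 0.092
```

Run:
```python
from h import *
go((0.545,-0.2544,0.053),Q[2])
P=robot.camera_params("wrist")
snap("wrist","pics/w5.png")
s,R=st()
print(proj(P,(0.5468,-0.2544,.083)),proj(P,(0.5219,-0.3905,.083)))
```

```text
t 11.92 pos [ 0.5453 -0.2532  0.2347] toolx [-0.212  0.977  0.001] tooly [0.977 0.212 0.   ] z [ 0.     0.001 -1.   ] F [-0.8  0.2  1. ] M [-0.06  0.08 -0.03] open 0.0920 q [-0.52  0.13  1.48  0.    1.53 -0.73]
shift cm [-0.12 -0.06 18.17] roll 0.08 toolx after [-0.211  0.978  0.001] tooly [0.978 0.211 0.   ]
t 11.97 pos [ 0.5454 -0.253   0.2347] toolx [-0.212  0.977  0.   ] tooly [0.977 0.212 0.   ] z [ 0.     0.001 -1.   ] F [ 0.6 -0.1  0.6] M [-0.1   0.04 -0.01] open 0.0919 q [-0.52  0.13  1.48  0.    1.53 -0.73]
[322.91642247 230.91572628] [265.82278758 363.95007601]
```

View pics/w5.png

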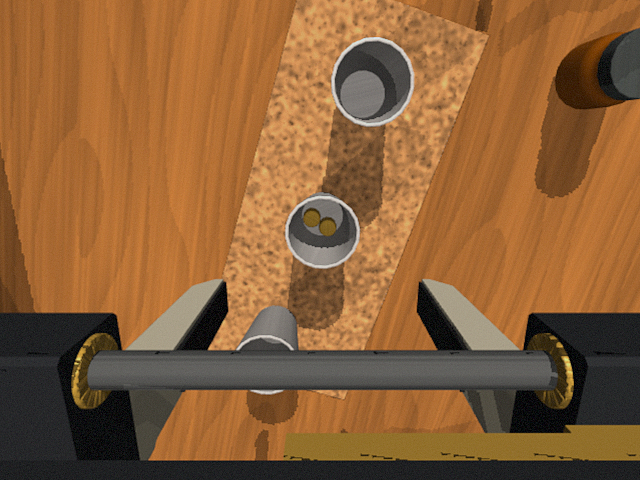

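Call:
carry_out --commands '[[[-0.1,0,2,0],[0,0,2,0],[0,0,2,0],[0,0,2,0],[0,0,2,0],[0,0,2,0],[0,0,2,0],[0,0,2,0],[0,0,1.2,0],[0,0,1,0],[0,0,0,0],[0,0,0,0]]]'

```text
t: 12.97
tool_pos: [0.5452, -0.255, 0.0528]
orientation: [-1.972, -2.445, -0.0]
force: [0.1, -1.2, 0.4]
opening: 0.0918
```

Call:
carry_out --commands '[[[0,0,0,0],[0,0,0,0],[0,0,0,0],[0,0,0,0],[0,0,0,0],[0,0,0,0],[0,0,0,0],[0,0,0,0]]]' --claw 4.5 --grip_force 10

```text
t: 13.63
tool_pos: [0.5455, -0.2557, 0.0532]
orientation: [1.972, 2.444, 0.0]
force: [1.0, -0.7, 3.3]
opening: 0.0637
```

Run:
```python
from h import *
st()
snap("side","pics/s6.png"); crop("pics/s6.png","pics/s6a.png",270,110,450,260,4)
```

```text
t 13.63 pos [ 0.5455 -0.2557  0.0532] toolx [-0.211  0.977 -0.001] tooly [0.977 0.211 0.001] z [ 0.001 -0.001 -1.   ] F [ 1.  -0.7  3.3] M [-0.06  0.   -0.02] open 0.0637 q [-0.52  0.29  1.65  0.    1.2  -0.74]
```

View pics/s6a.png

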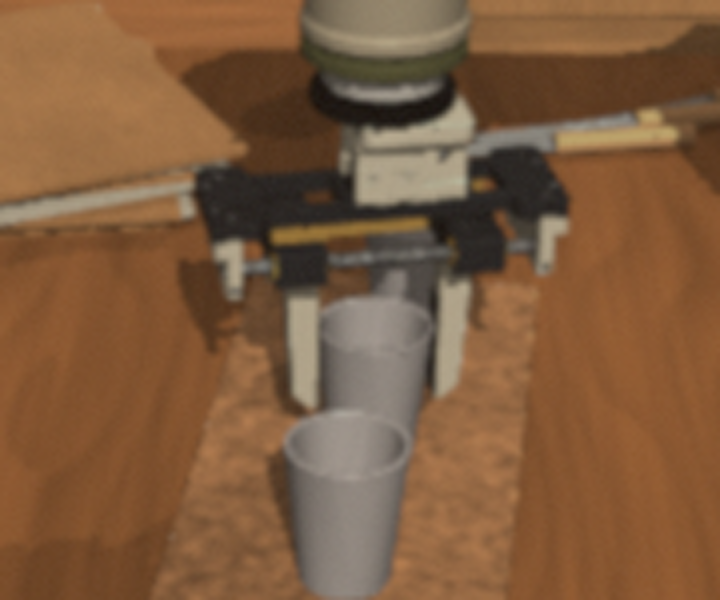

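Call:
carry_out --commands '[[[0,0,0,0],[0,0,0,0],[0,0,0,0],[0,0,0,0]]]'

```text
t: 14.02
tool_pos: [0.5455, -0.2557, 0.0532]
orientation: [1.972, 2.444, 0.0]
force: [1.2, 0.2, 4.7]
opening: 0.0638
```

Call:
carry_out --commands '[[[0,0,0,0],[0,0,0,0],[0,0,0,0],[0,0,0,0],[0,0,0,0],[0,0,0.8,0],[0,0,0.8,0],[0,0,0.7,0],[0,0,0,0],[0,0,0,0]]]' --claw 9

```text
t: 14.85
tool_pos: [0.5442, -0.2549, 0.0283]
orientation: [-1.971, -2.443, 0.001]
force: [0.2, 0.6, -0.4]
opening: 0.0902
```

Call:
carry_out --commands '[[[0,0,0,0],[0,0,0,0],[0,0,0,0],[0,0,0,0],[0,0,0,0],[0,0,0,0],[0,0,0,0],[0,0,0,0],[0,0,0,0],[0,0,0,0]]]' --claw 4.5

```text
t: 15.68
tool_pos: [0.5454, -0.2555, 0.03]
orientation: [1.972, 2.444, 0.0]
force: [0.6, -0.1, 2.9]
opening: 0.0619
```

Run:
```python
from h import *
st()
snap("side","pics/s7.png"); crop("pics/s7.png","pics/s7a.png",270,110,450,260,4)
snap("wrist","pics/w7.png")
```

```text
t 15.68 pos [ 0.5454 -0.2555  0.03  ] toolx [-0.211  0.977 -0.   ] tooly [0.977 0.211 0.001] z [ 0.001 -0.    -1.   ] F [ 0.6 -0.1  2.9] M [-0.06 -0.04  0.  ] open 0.0619 q [-0.52  0.32  1.66  0.    1.16 -0.74]
```

View pics/s7a.png

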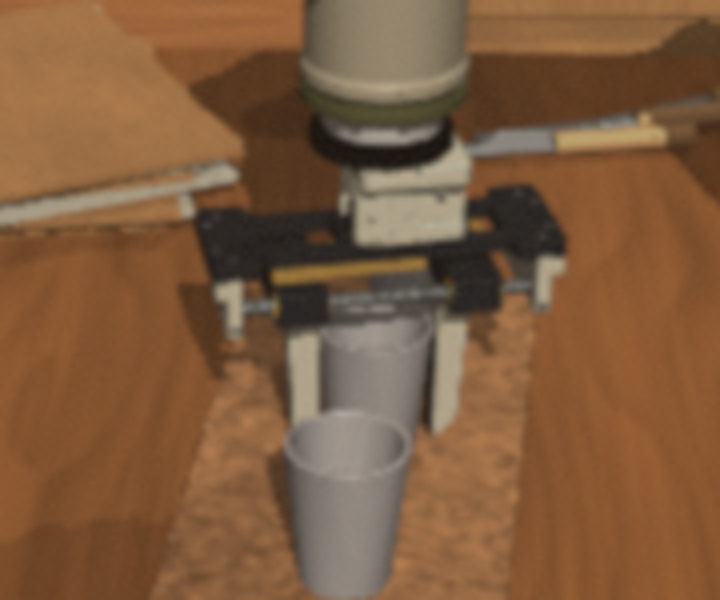

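View pics/w7.png

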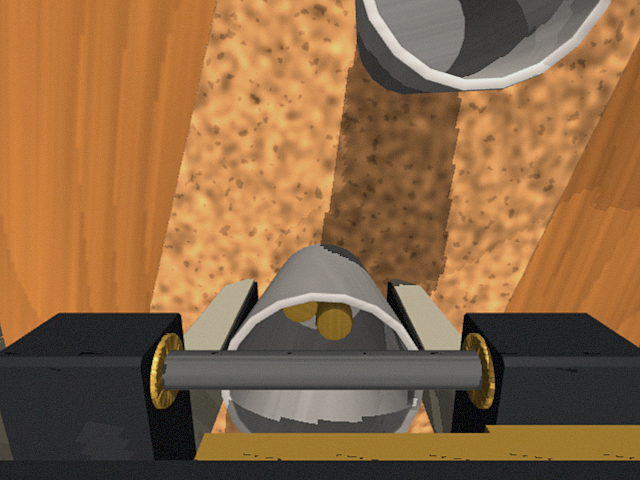

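Call:
carry_out --commands '[[[0,0,0,0],[0,0,0,0],[0,0,0,0],[0,0,0,0],[0,0,-1,0],[0,0,-1,0],[0,0,-1,0],[0,0,-1,0],[0,0,-0.8,0],[0,0,0,0],[0,0,0,0]]]' --claw 8.5

```text
t: 16.7
tool_pos: [0.5457, -0.2558, 0.0788]
orientation: [1.972, 2.443, 0.0]
force: [0.7, 0.4, -0.3]
opening: 0.0849
```

Call:
carry_out --commands '[[[0,0,0,0],[0,0,0,0],[0,0,0,0],[0,0,0,0],[0,0,0,0],[0,0,0,0],[0,0,0,0],[0,0,0,0],[0,0,0,0],[0,0,0,0]]]' --claw 4.5 --grip_force 15

```text
t: 17.53
tool_pos: [0.545, -0.2554, 0.0776]
orientation: [-1.973, -2.445, 0.0]
force: [0.6, -0.1, -0.5]
opening: 0.0635
```

Call:
carry_out --commands '[[[0,0,-0.5,0],[0,0,-0.5,0],[0,0,-0.5,0],[0,0,-0.5,0],[0,0,-1,0],[0,0,-1,0],[0,0,-1,0],[0,0,-1,0],[0,0,-1,0],[0,0,-1,0],[0,0,0,0],[0,0,0,0]]]'

```text
t: 18.53
tool_pos: [0.5456, -0.2557, 0.1587]
orientation: [1.972, 2.443, 0.0]
force: [0.2, -0.1, -1.4]
opening: 0.0633
```

Run:
```python
from h import *
st()
snap("side","pics/s8.png"); crop("pics/s8.png","pics/s8a.png",270,90,450,260,4)
snap("wrist","pics/w8.png")
```

```text
t 18.53 pos [ 0.5456 -0.2557  0.1587] toolx [-0.211  0.977 -0.001] tooly [0.977 0.211 0.001] z [ 0.002 -0.001 -1.   ] F [ 0.2 -0.1 -1.4] M [-0.06  0.05 -0.03] open 0.0633 q [-0.52  0.18  1.57 -0.    1.39 -0.74]
```

View pics/s8a.png

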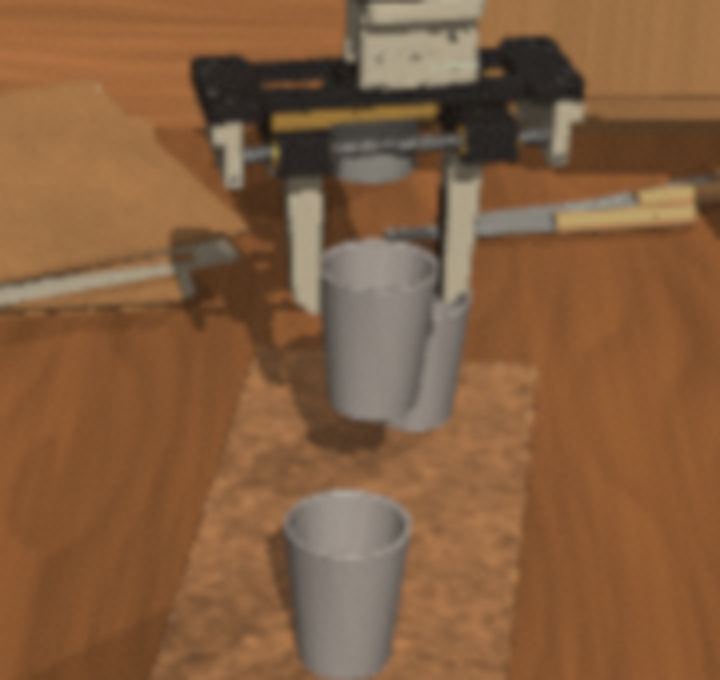

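View pics/w8.png

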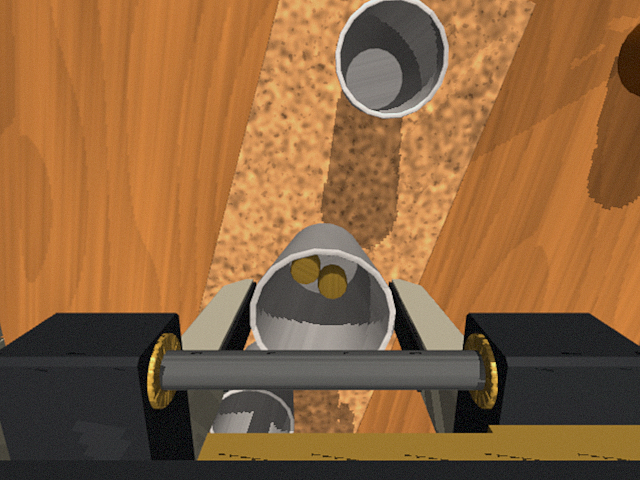

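Run:
```python
from h import *
go(T((-12,-200,200)),Q[2])
```

```text
t 18.63 pos [ 0.5448 -0.2552  0.1571] toolx [-0.211  0.977  0.001] tooly [ 0.977  0.211 -0.001] z [-0.001  0.    -1.   ] F [ 0.2  1.4 -1.3] M [-0.04  0.09  0.01] open 0.0633 q [-0.52  0.18  1.57 -0.    1.39 -0.74]
shift cm [29.    9.04 -4.28] roll 0.04 toolx after [-0.211  0.978  0.001] tooly [ 0.978  0.211 -0.001]
```

Call:
carry_out --commands '[[[0,0,-1.1,0],[0,0,-1.1,0],[0,0,-1.1,0],[0,0,-1,0],[1,0.3,0,0],[1.8,0.55,0,0],[2,0.65,0,0],[2,0.65,0,0],[2,0.65,0,0],[2,0.65,0,0],[2,0.65,0,0],[2,0.65,0,0],[2,0.65,0,0],[2,0.65,0,0],[2,0.65,0,0],[2,0.6,0,0],[2,0.55,0,0],[2,0.45,0,0],[1.2,0.2,0,0],[1,0.15,0,0]]]'

```text
t: 20.3
tool_pos: [0.5681, 0.048, 0.2007]
orientation: [1.971, 2.446, 0.0]
force: [-0.3, -0.1, -2.5]
opening: 0.0634
```

Call:
carry_out --commands '[[[0,0,1,0],[0,0,1.5,0],[0,0,1.5,0],[0,0,1.5,0],[0,0,1.5,0],[0,0,0.5,0],[0,0,0,0],[0,0,0,0]]]'

```text
t: 20.97
tool_pos: [0.5682, 0.0457, 0.1255]
orientation: [-1.973, -2.444, 0.001]
force: [0.7, -0.2, -1.2]
opening: 0.0635
```

Run:
```python
from h import *
go(T((-12,-165,125)),Q[2])
snap("side","pics/s9.png"); crop("pics/s9.png","pics/s9a.png",260,140,480,320,3.5)
```

```text
t 20.97 pos [0.5682 0.0457 0.1255] toolx [-0.211  0.978 -0.   ] tooly [ 0.978  0.211 -0.001] z [-0.001 -0.    -1.   ] F [ 0.7 -0.2 -1.2] M [-0.06  0.1  -0.04] open 0.0635 q [-0.01  0.13  1.69 -0.    1.32 -0.22]
shift cm [3.56 0.41 0.05] roll 0.0 toolx after [-0.211  0.978 -0.   ] tooly [ 0.978  0.211 -0.001]
```

View pics/s9a.png

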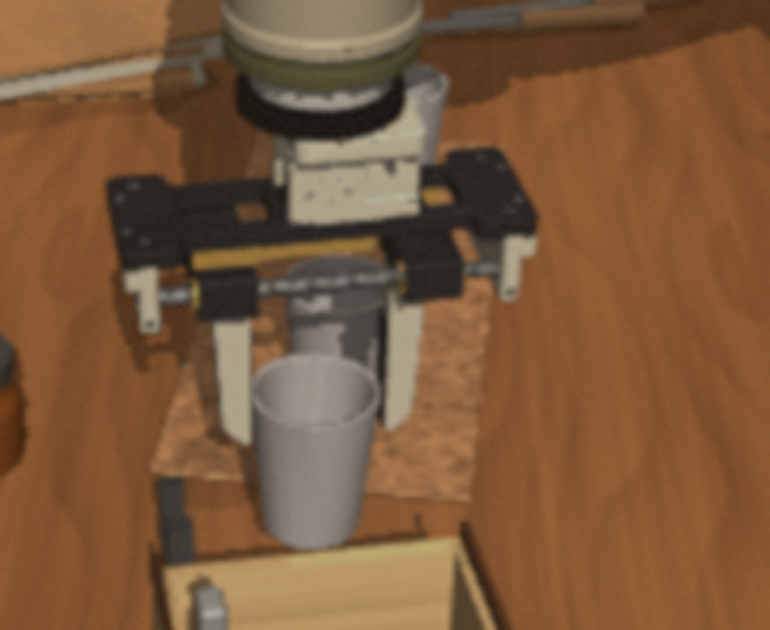

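Call:
carry_out --commands '[[[0.7,0,0,0],[0.7,0,0,0],[0.7,0,0,0],[0.7,0,0,0],[0.5,0,0,0],[0.5,0,0,0],[0.5,0,0,0],[0.5,0,0,0],[0.5,0,0,0],[0.5,0,0,0],[0,0,0,0]]]'

```text
t: 21.93
tool_pos: [0.5562, 0.1038, 0.126]
orientation: [1.972, 2.445, 0.001]
force: [0.7, -3.0, 2.1]
opening: 0.0632
```

Run:
```python
from h import *
go(T((-12,-165,125)),Q[2])
snap("side","pics/s10.png"); crop("pics/s10.png","pics/s10a.png",260,140,480,320,3.5)
```

```text
t 21.93 pos [0.5562 0.1038 0.126 ] toolx [-0.212  0.977  0.   ] tooly [0.977 0.212 0.001] z [ 0.001  0.    -1.   ] F [ 0.7 -3.   2.1] M [-0.44 -0.07 -0.02] open 0.0632 q [ 0.09  0.11  1.7   0.    1.32 -0.12]
shift cm [-2.36  0.36  0.1 ] roll 0.07 toolx after [-0.211  0.978  0.   ] tooly [0.978 0.211 0.001]
```

View pics/s10a.png

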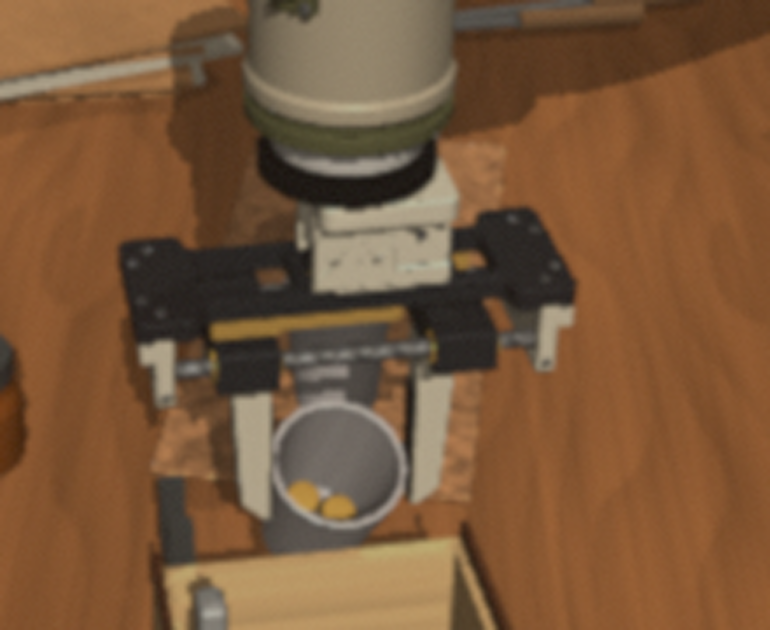

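Call:
carry_out --commands '[[[0.5,0,0,0],[0.5,0,0,0],[0.5,0,0,0],[0.5,0,0,0],[0.5,0,0,0],[0.5,0,0,0],[0.3,0,0.3,0],[0.3,0,0.3,0],[0.3,0,0.3,0],[0,0,0,0]]]'

```text
t: 22.82
tool_pos: [0.5477, 0.1425, 0.1164]
orientation: [-1.971, -2.445, -0.002]
force: [-0.1, 2.9, 5.4]
opening: 0.0626
```

Run:
```python
from h import *
go(T((-12,-90,90)),Q[2])
snap("side","pics/s11.png"); crop("pics/s11.png","pics/s11a.png",260,140,480,320,3.5)
```

```text
t 22.82 pos [0.5477 0.1425 0.1164] toolx [-0.212  0.977  0.001] tooly [0.977 0.212 0.   ] z [ 0.     0.001 -1.   ] F [-0.1  2.9  5.4] M [ 0.28  0.05 -0.04] open 0.0626 q [ 0.16  0.12  1.71  0.    1.31 -0.05]
shift cm [1.17 0.38 2.64] roll 0.09 toolx after [-0.211  0.978  0.001] tooly [0.978 0.211 0.   ]
```

View pics/s11a.png

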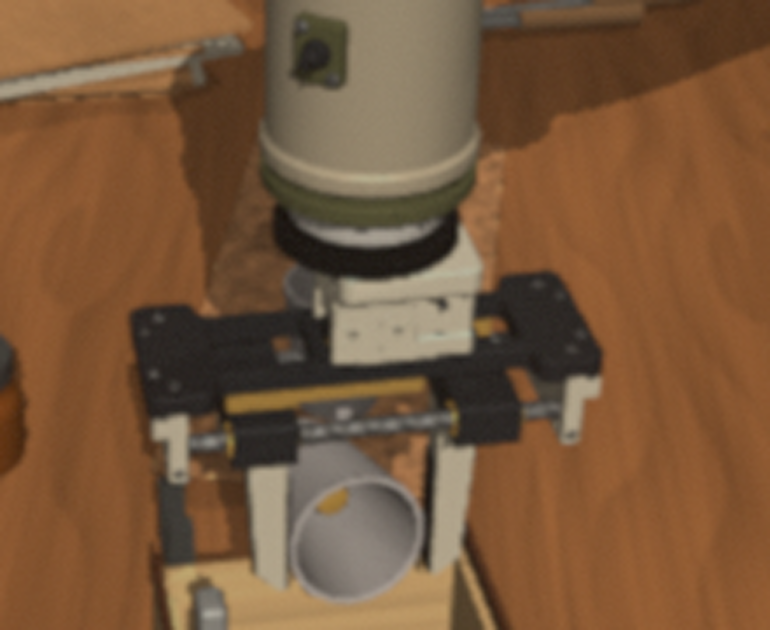

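Call:
carry_out --commands '[[[0.2,0,0.4,0],[0.2,0,0.4,0],[0.2,0,0.4,0],[0.1,0,0.4,0],[0.1,0,0.4,0],[0,0,0.4,0],[0,0,0,0],[0,0,0,0]]]'

```text
t: 23.53
tool_pos: [0.5469, 0.1514, 0.0936]
orientation: [-1.971, -2.445, -0.007]
force: [-0.7, 10.8, 6.1]
opening: 0.0626
```

Run:
```python
from h import *
go(T((-12,-90,90)),Q[2])
snap("side","pics/s12.png"); crop("pics/s12.png","pics/s12a.png",260,140,480,340,3.5)
```

```text
t 23.53 pos [0.5469 0.1514 0.0936] toolx [-0.212  0.977  0.003] tooly [0.977 0.212 0.003] z [ 0.002  0.004 -1.   ] F [-0.7 10.8  6.1] M [1.7  0.06 0.18] open 0.0626 q [ 0.18  0.15  1.73  0.    1.26 -0.04]
shift cm [0.28 0.27 0.37] roll 0.1 toolx after [-0.211  0.978  0.003] tooly [0.978 0.211 0.003]
```

View pics/s12a.png

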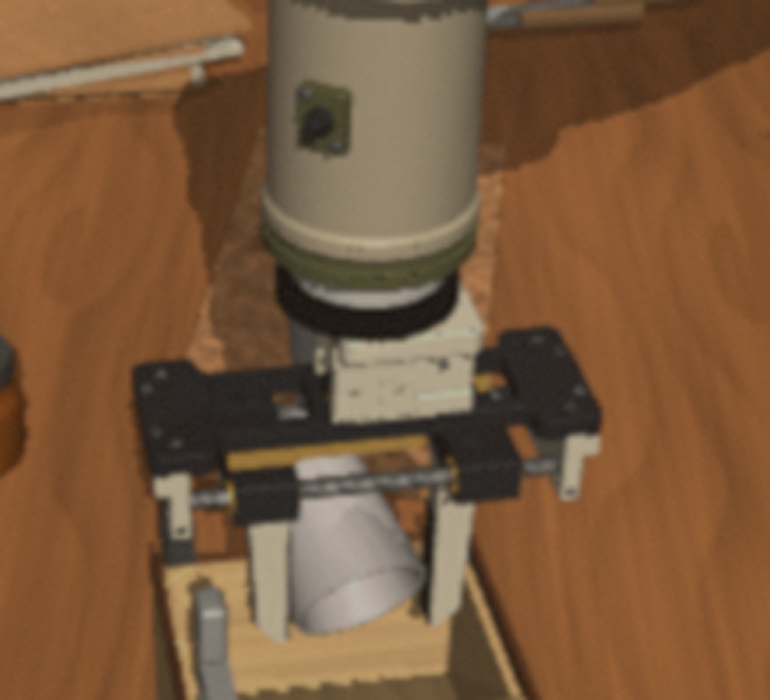

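Call:
carry_out --commands '[[[0.4,0,0,0],[0,0,0.3,0],[0,0,0,0],[0,0,0,0],[0,0,0,0],[0,0,0,0],[0,0,0,0]]]'

```text
t: 24.17
tool_pos: [0.5455, 0.1544, 0.09]
orientation: [-1.972, -2.444, -0.004]
force: [-1.0, 8.8, 5.3]
opening: 0.0626
```

Call:
carry_out --commands '[[[0,0,-1,0],[0,0,-1,0],[0,0,-1,0],[0,0,-1.5,0],[0,0,-1.5,0],[0,0,-1.5,0],[0,0,-1.5,0],[0,0,-1.5,0],[0,0,0,0],[0,0,0,0]]]'

```text
t: 25.0
tool_pos: [0.5462, 0.1527, 0.1961]
orientation: [1.972, 2.443, 0.003]
force: [0.1, 0.2, -0.5]
opening: 0.0627
```

Run:
```python
from h import *
st()
snap("side","pics/s13.png"); crop("pics/s13.png","pics/s13a.png",260,100,480,400,2)
snap("wrist","pics/w13.png")
snap("top","pics/t13.png");crop("pics/t13.png","pics/t13a.png",110,200,290,330,4)
st()
```

```text
t 25.00 pos [0.5462 0.1527 0.1961] toolx [-0.211  0.978 -0.   ] tooly [0.978 0.211 0.003] z [ 0.003  0.    -1.   ] F [ 0.1  0.2 -0.5] M [-0.03  0.06 -0.  ] open 0.0627 q [ 0.18  0.06  1.63 -0.    1.45 -0.03]
t 25.15 pos [0.5446 0.1526 0.1933] toolx [-0.211  0.977 -0.   ] tooly [ 0.977  0.211 -0.002] z [-0.002 -0.    -1.   ] F [-0.9 -0.1 -2. ] M [-0.    0.08  0.08] open 0.0628 q [ 0.18  0.06  1.63 -0.    1.45 -0.03]
```

View pics/s13a.png

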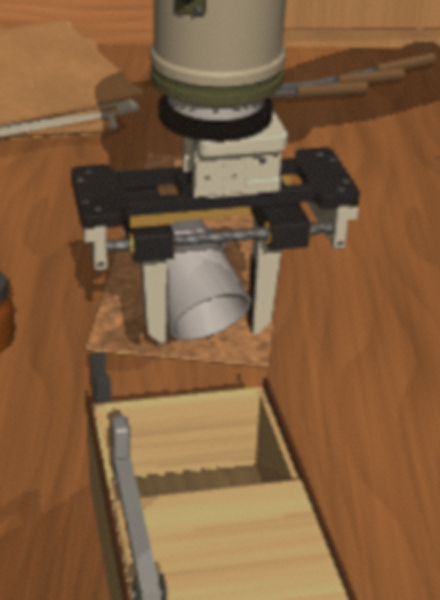

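View pics/w13.png

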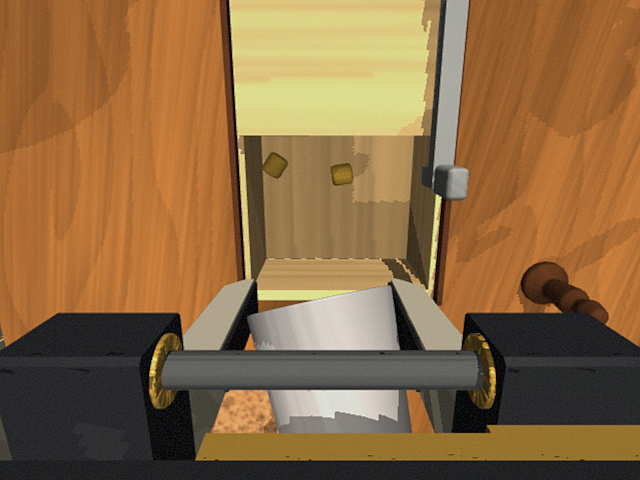

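View pics/t13a.png

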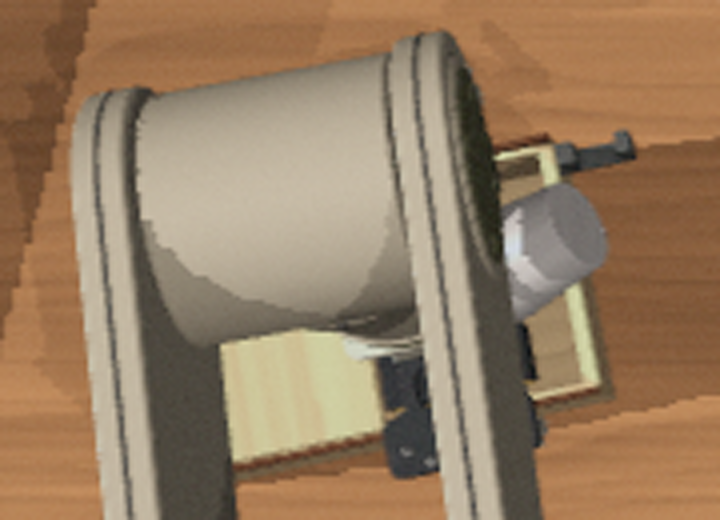

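Run:
```python
from h import *
go((.5455,-.2555,.195),Q[2])
```

```text
t 25.15 pos [0.5446 0.1526 0.1933] toolx [-0.211  0.977 -0.   ] tooly [ 0.977  0.211 -0.002] z [-0.002 -0.    -1.   ] F [-0.9 -0.1 -2. ] M [-0.    0.08  0.08] open 0.0628 q [ 0.18  0.06  1.63 -0.    1.45 -0.03]
shift cm [-39.91  -8.51  -0.15] roll 0.03 toolx after [-0.211  0.978 -0.   ] tooly [ 0.978  0.211 -0.002]
```

Call:
carry_out --commands '[[[-1,-0.2,0,0],[-2,-0.4,0,0],[-2.2,-0.5,0,0],[-2.2,-0.5,0,0],[-2.2,-0.5,0,0],[-2.2,-0.5,0,0],[-2.2,-0.5,0,0],[-2.2,-0.5,0,0],[-2.2,-0.5,0,0],[-2.2,-0.5,0,0],[-2.2,-0.5,0,0],[-2.2,-0.5,0,0],[-2.2,-0.5,0,0],[-2.2,-0.5,0,0],[-2.2,-0.5,0,0],[-2.2,-0.4,0,0],[-2.2,-0.4,0,0],[-2,-0.3,0,0],[-1.5,-0.2,0,0],[-0.4,-0.1,0,0]]]'

```text
t: 26.82
tool_pos: [0.5457, -0.2576, 0.1937]
orientation: [-1.975, -2.442, 0.001]
force: [-0.7, -0.7, -1.0]
opening: 0.0623
```

Call:
carry_out --commands '[[[0,0,1,0],[0,0,1.5,0],[0,0,1.5,0],[0,0,1.5,0],[0,0,1.5,0],[0,0,1,0],[0,0,0.5,0],[0,0,0,0]]]' --grip_force 7

```text
t: 27.48
tool_pos: [0.5456, -0.2538, 0.1077]
orientation: [-1.97, -2.443, 0.001]
force: [0.8, 0.5, -0.9]
opening: 0.0612
```

Run:
```python
from h import *
st()
snap("side","pics/s14.png"); crop("pics/s14.png","pics/s14a.png",280,60,460,240,3.3)
```

```text
t 27.48 pos [ 0.5456 -0.2538  0.1077] toolx [-0.212  0.977  0.002] tooly [ 0.977  0.212 -0.002] z [-0.003  0.002 -1.   ] F [ 0.8  0.5 -0.9] M [-0.06  0.05  0.04] open 0.0612 q [-0.52  0.23  1.61  0.    1.3  -0.73]
```

View pics/s14a.png

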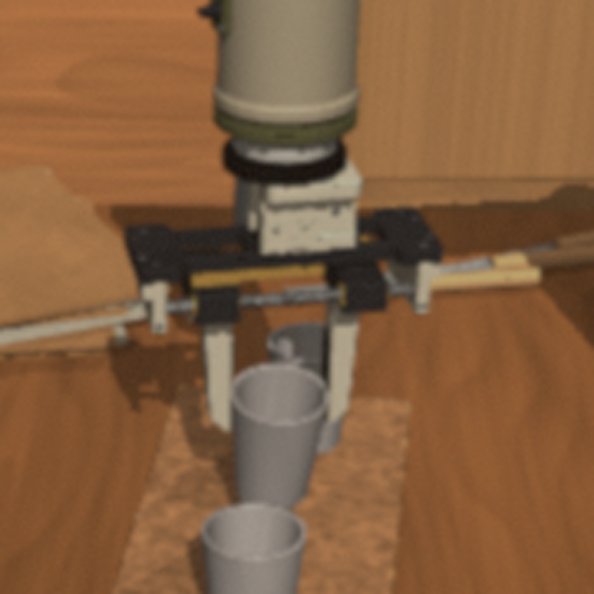

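Run:
```python
from h import *
snap("wrist","pics/w14.png"); st()
```

```text
t 27.58 pos [ 0.5468 -0.2548  0.11  ] toolx [-0.212  0.977 -0.   ] tooly [0.977 0.212 0.   ] z [ 0. -0. -1.] F [-0.1  0.7 -1. ] M [-0.12  0.07 -0.05] open 0.0613 q [-0.52  0.23  1.61  0.    1.31 -0.73]
```

View pics/w14.png

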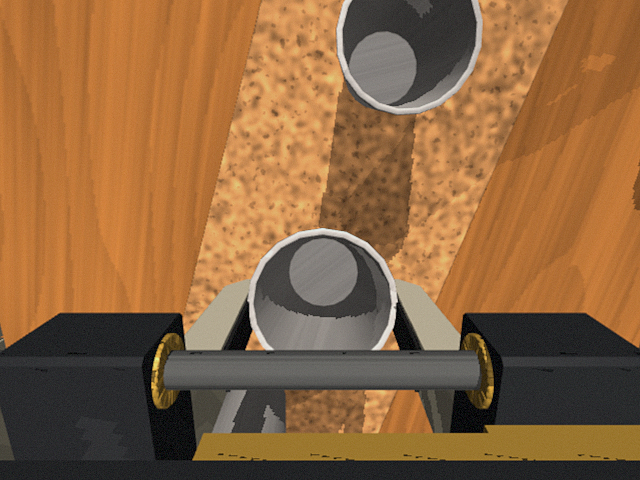

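Call:
carry_out --commands '[[[0,0,0.5,0],[0,0,0.5,0],[0,0,0.5,0],[0,0,0.4,0],[0,0,0.3,0],[0,0,0.2,0],[0,0,0,0],[0,0,0,0]]]'

```text
t: 28.25
tool_pos: [0.5465, -0.2551, 0.0855]
orientation: [-1.973, -2.445, 0.0]
force: [0.1, 0.3, -1.7]
opening: 0.0618
```

Call:
carry_out --commands '[[[0,0,0.2,0],[0,0,0.2,0],[0,0,0.2,0],[0,0,0.2,0],[0,0,0,0],[0,0,0,0]]]'

```text
t: 28.75
tool_pos: [0.5464, -0.2551, 0.0774]
orientation: [-1.973, -2.445, 0.0]
force: [-0.0, -0.4, -0.4]
opening: 0.0619
```

Run:
```python
from h import *
snap("side","pics/s15.png"); st(); crop("pics/s15.png","pics/s15a.png",280,100,460,280,3.3)
```

```text
t 28.80 pos [ 0.5465 -0.2551  0.0776] toolx [-0.211  0.977  0.   ] tooly [ 0.977  0.211 -0.   ] z [-0.  0. -1.] F [-0.2  0.2 -1.5] M [ 0.02  0.01 -0.02] open 0.0615 q [-0.52  0.26  1.63 -0.    1.25 -0.73]
```

View pics/s15a.png

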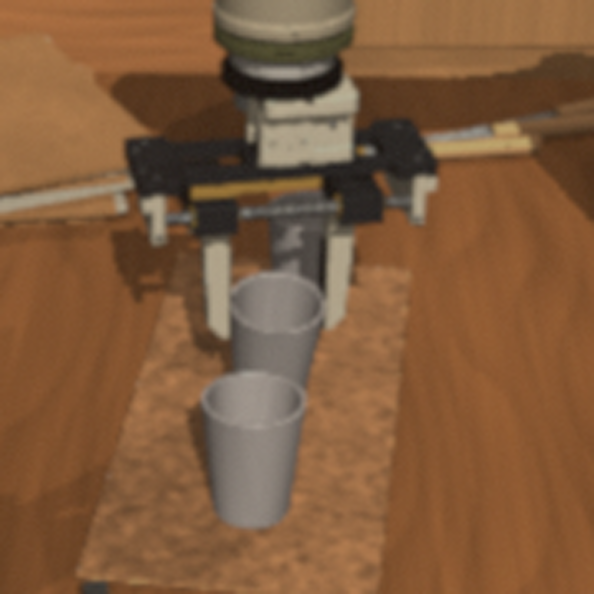

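Call:
carry_out --commands '[[[0,0,0.1,0],[0,0,0.1,0],[0,0,0.1,0],[0,0,0,0],[0,0,0,0]]]'

```text
t: 29.22
tool_pos: [0.5476, -0.2561, 0.0763]
orientation: [1.971, 2.442, 0.0]
force: [-0.1, -2.0, 5.0]
opening: 0.062
```

Call:
carry_out --commands '[[[0,0,0.1,0],[0,0,0.1,0],[0,0,0.1,0],[0,0,0,0],[0,0,0,0]]]'

```text
t: 29.63
tool_pos: [0.5485, -0.2567, 0.0743]
orientation: [1.97, 2.44, 0.001]
force: [0.6, -1.0, 8.8]
opening: 0.0616
```

Contact with the mat. Release slowly and rise.

Call:
carry_out --commands '[[[0,0,-0.2,0],[0,0,-0.1,0],[0,0,0,0],[0,0,0,0],[0,0,0,0]]]' --claw 6.8

```text
t: 30.05
tool_pos: [0.5462, -0.2549, 0.0742]
orientation: [-1.972, -2.444, 0.0]
force: [-1.6, -1.0, 0.4]
opening: 0.0682
```

Call:
carry_out --commands '[[[0,0,0,0],[0,0,0,0],[0,0,0,0],[0,0,-1,0],[0,0,-1.5,0],[0,0,-2,0],[0,0,-2,0],[0,0,-2,0],[0,0,-2,0],[0,0,-1.5,0],[0,0,0,0]]]' --claw 9.2

```text
t: 30.97
tool_pos: [0.5485, -0.2562, 0.2]
orientation: [1.968, 2.439, 0.002]
force: [0.6, 0.2, 1.7]
opening: 0.0921
```

Run:
```python
from h import *
snap("side","pics/s16.png"); st(); crop("pics/s16.png","pics/s16a.png",300,130,420,290,3.5)
go((0.5205,-0.3905,.2),Q[2])
```

```text
t 31.02 pos [ 0.5478 -0.2558  0.1976] toolx [-0.211  0.977 -0.003] tooly [0.977 0.211 0.004] z [ 0.004 -0.002 -1.   ] F [ 0.1 -0.7 -1.3] M [0.01 0.07 0.01] open 0.0921 q [-0.52  0.16  1.52  0.    1.46 -0.73]
t 31.02 pos [ 0.5478 -0.2558  0.1976] toolx [-0.211  0.977 -0.003] tooly [0.977 0.211 0.004] z [ 0.004 -0.002 -1.   ] F [ 0.1 -0.7 -1.3] M [0.01 0.07 0.01] open 0.0921 q [-0.52  0.16  1.52  0.    1.46 -0.73]
shift cm [-12.59  -5.51  -0.22] roll 0.04 toolx after [-0.211  0.978 -0.003] tooly [0.978 0.211 0.004]
```

View pics/s16a.png

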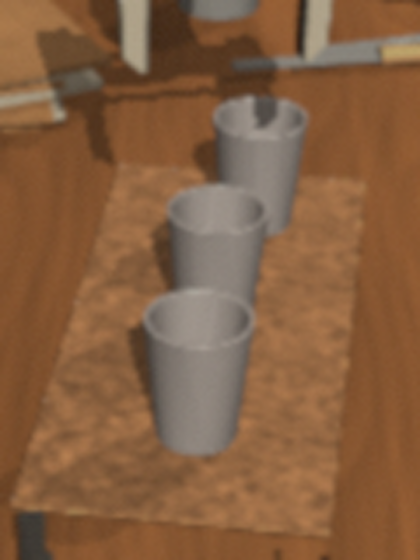

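Call:
carry_out --commands '[[[-1.2,-0.55,0,0],[-1.6,-0.7,0,0],[-1.6,-0.7,0,0],[-1.6,-0.7,0,0],[-1.6,-0.7,0,0],[-1.6,-0.7,0,0],[-1.6,-0.7,0,0],[-1.2,-0.5,0,0],[-0.6,-0.3,0,0],[0,0,0,0],[0,0,0,0]]]'

```text
t: 31.93
tool_pos: [0.5188, -0.39, 0.1944]
orientation: [-1.973, -2.444, -0.001]
force: [-0.5, -0.6, 0.3]
opening: 0.0922
```

Run:
```python
from h import *
P=robot.camera_params("wrist")
snap("wrist","pics/w17.png"); go((0.5205,-0.3905,.076),Q[2])
print(proj(P,(0.5219,-0.3905,.083)))
```

```text
t 31.98 pos [ 0.519  -0.3896  0.1945] toolx [-0.211  0.977  0.   ] tooly [0.977 0.211 0.   ] z [-0.  0. -1.] F [ 0.5  0.4 -0.5] M [-0.08  0.02  0.02] open 0.0919 q [-0.72  0.28  1.39  0.    1.47 -0.94]
shift cm [-0.13  0.12 11.85] roll 0.05 toolx after [-0.211  0.978  0.   ] tooly [0.978 0.211 0.   ]
[325.43258923 243.53524429]
```

View pics/w17.png

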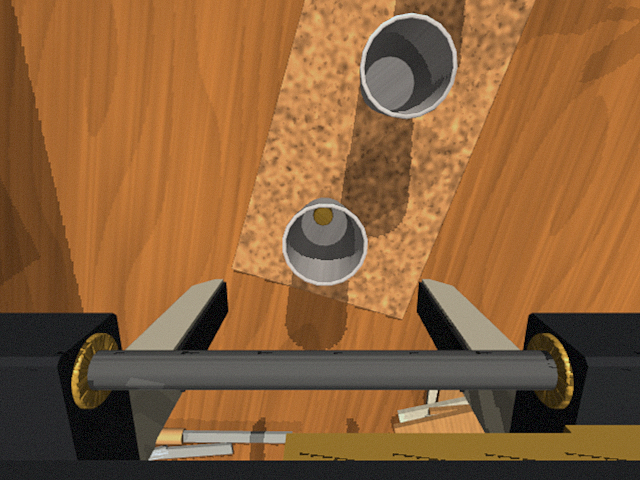

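Call:
carry_out --commands '[[[-0.1,0.15,1.5,0],[0,0,2,0],[0,0,2,0],[0,0,2,0],[0,0,2,0],[0,0,1.5,0],[0,0,0.7,0],[0,0,0,0],[0,0,0,0]]]'

```text
t: 32.73
tool_pos: [0.5209, -0.3901, 0.0781]
orientation: [-1.972, -2.446, -0.0]
force: [-0.0, 0.1, 0.8]
opening: 0.0918
```

Call:
carry_out --commands '[[[0,0,0,0],[0,0,0,0],[0,0,0,0],[0,0,0,0],[0,0,0,0],[0,0,0,0],[0,0,0,0],[0,0,0,0],[0,0,0,0],[0,0,0,0]]]' --claw 4.5 --grip_force 15

```text
t: 33.57
tool_pos: [0.5209, -0.391, 0.0783]
orientation: [1.972, 2.444, -0.0]
force: [-0.9, 0.1, 5.8]
opening: 0.0629
```

Call:
carry_out --commands '[[[0,0,-0.5,0],[0,0,-0.5,0],[0,0,-0.5,0],[0,0,-0.5,0],[0,0,-1,0],[0,0,-1.5,0],[0,0,-1.5,0],[0,0,-1.5,0],[0,0,-1.5,0],[0,0,-1.5,0],[0,0,-1,0],[0,0,-0.8,0],[0,0,0,0],[0,0,0,0]]]'

```text
t: 34.73
tool_pos: [0.5207, -0.3908, 0.2009]
orientation: [1.972, 2.444, -0.0]
force: [-0.8, 0.9, -1.6]
opening: 0.0633
```

Run:
```python
from h import *
snap("side","pics/s18.png"); go(T((-14,-200,200)),Q[2]); crop("pics/s18.png","pics/s18a.png",270,50,450,240,3.3)
snap("wrist","pics/w18.png")
```

```text
t 34.78 pos [ 0.5203 -0.3904  0.1999] toolx [-0.211  0.977  0.001] tooly [ 0.977  0.211 -0.001] z [-0.001  0.001 -1.   ] F [ 0.1  0.  -1.9] M [-0.11  0.06 -0.05] open 0.0628 q [-0.72  0.28  1.37 -0.    1.49 -0.94]
shift cm [4.170e+01 1.407e+01 1.000e-02] roll 0.04 toolx after [-0.211  0.978  0.001] tooly [ 0.978  0.211 -0.001]
```

View pics/s18a.png

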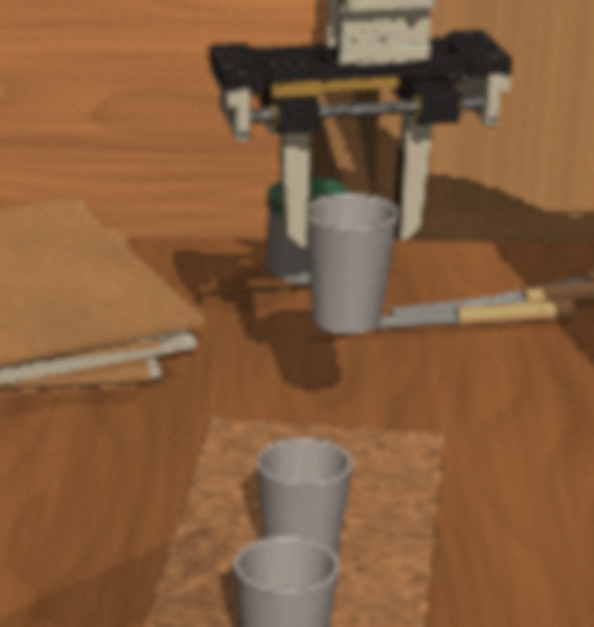

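View pics/w18.png

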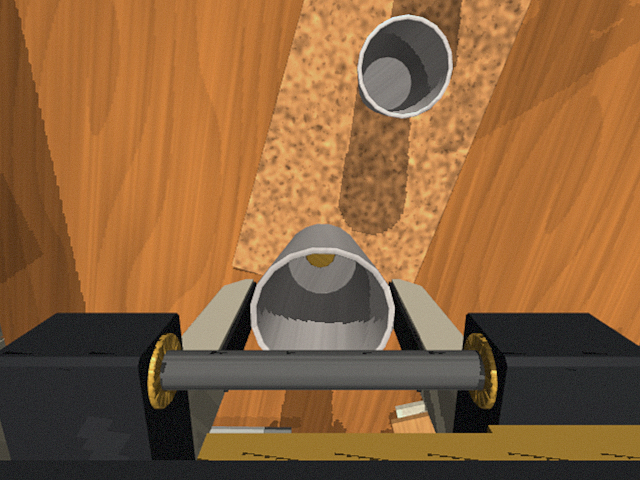

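Call:
carry_out --commands '[[[1,0.33,0,0],[1.7,0.57,0,0],[2.1,0.7,0,0],[2.1,0.7,0,0],[2.1,0.7,0,0],[2.1,0.7,0,0],[2.1,0.7,0,0],[2.1,0.7,0,0],[2.1,0.7,0,0],[2.1,0.7,0,0],[2.1,0.7,0,0],[2.1,0.7,0,0],[2.1,0.7,0,0],[2.1,0.7,0,0],[2.1,0.7,0,0],[2.1,0.7,0,0],[2.1,0.7,0,0],[2.1,0.7,0,0],[2.1,0.7,0,0],[2.1,0.7,0,0]]]'

```text
t: 36.5
tool_pos: [0.5661, 0.0355, 0.1997]
orientation: [-1.972, -2.444, 0.001]
force: [0.2, -0.3, -2.4]
opening: 0.0634
```

Call:
carry_out --commands '[[[1.8,0.6,0,0],[1,0.3,0,0],[0.5,0.1,0.5,0],[0,0,1,0],[0,0,1.5,0],[0,0,1.5,0],[0,0,1.5,0],[0,0,1,0],[0,0,0.5,0],[0,0,0,0],[0,0,0,0]]]'

```text
t: 37.42
tool_pos: [0.5697, 0.0676, 0.1256]
orientation: [-1.973, -2.444, 0.0]
force: [0.2, -0.3, -1.3]
opening: 0.063
```

Run:
```python
from h import *
go(T((-14,-141,125)),Q[2])
```

```text
t 37.42 pos [0.5697 0.0676 0.1256] toolx [-0.211  0.978 -0.   ] tooly [ 0.978  0.211 -0.   ] z [-0. -0. -1.] F [ 0.2 -0.3 -1.3] M [-0.03 -0.01 -0.  ] open 0.0630 q [ 0.03  0.14  1.68 -0.    1.32 -0.18]
shift cm [ 3.86 -0.4   0.06] roll 0.01 toolx after [-0.211  0.978 -0.   ] tooly [ 0.978  0.211 -0.   ]
```

Call:
carry_out --commands '[[[0.5,-0.4,0,0],[0.5,0,0,0],[0.5,0,0,0],[0.5,0,0,0],[0.5,0,0,0],[0.5,0,0,0],[0.5,0,0,0],[0.4,0,0,0],[0.5,0,0,0],[0.5,0,0,0],[0.5,0,0,0],[0.5,0,0,0],[0.5,0,0,0],[0.5,0,0,0],[0.3,0,0.3,0],[0.3,0,0.3,0],[0.3,0,0.3,0],[0,0,0,0]]]'

```text
t: 38.92
tool_pos: [0.5496, 0.1449, 0.1166]
orientation: [-1.972, -2.445, -0.003]
force: [0.5, 2.5, 4.5]
opening: 0.0621
```

Call:
carry_out --commands '[[[0.2,0,0.4,0],[0.2,0,0.4,0],[0.2,0,0.4,0],[0.2,0,0.4,0],[0.2,0,0.4,0],[0.1,0,0.4,0],[0,0,0.2,0],[0,0,0,0],[0,0,0,0],[0,0,0,0],[0,0,0,0]]]'

```text
t: 39.83
tool_pos: [0.5481, 0.1559, 0.0916]
orientation: [1.972, 2.445, 0.006]
force: [1.3, 7.3, 4.4]
opening: 0.0614
```

Call:
carry_out --commands '[[[0,0,-1,0],[0,0,-1,0],[0,0,-1,0],[0,0,-1.5,0],[0,0,-1.5,0],[0,0,-1.5,0],[0,0,-1.5,0],[0,0,-1.5,0],[0,0,0,0],[0,0,0,0]]]'

```text
t: 40.67
tool_pos: [0.5479, 0.1542, 0.197]
orientation: [1.972, 2.443, 0.003]
force: [0.3, -0.4, -2.4]
opening: 0.0617
```

Run:
```python
from h import *
snap("side","pics/s19.png"); crop("pics/s19.png","pics/s19a.png",260,100,480,400,2)
snap("wrist","pics/w19.png")
go((.5215,-.385,.195),Q[2])
```

```text
t 40.77 pos [0.5466 0.154  0.1948] toolx [-0.211  0.977 -0.   ] tooly [ 0.977  0.211 -0.001] z [-0.001 -0.    -1.   ] F [ 0.5  0.4 -1.1] M [-0.07  0.06  0.  ] open 0.0617 q [ 0.18  0.07  1.63 -0.    1.45 -0.03]
shift cm [-5.217e+01 -1.380e+01 -1.000e-02] roll 0.03 toolx after [-0.211  0.978 -0.   ] tooly [ 0.978  0.211 -0.001]
```

View pics/s19a.png

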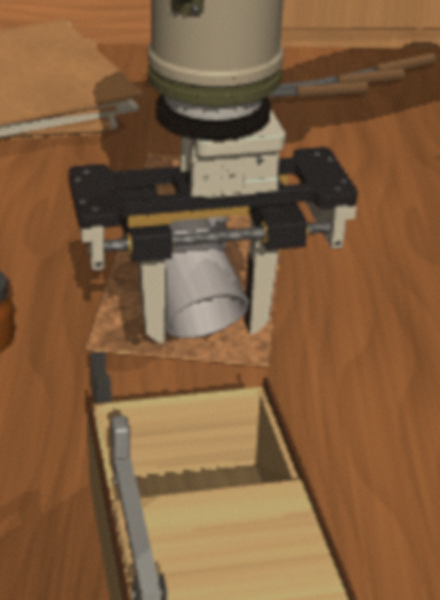

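View pics/w19.png

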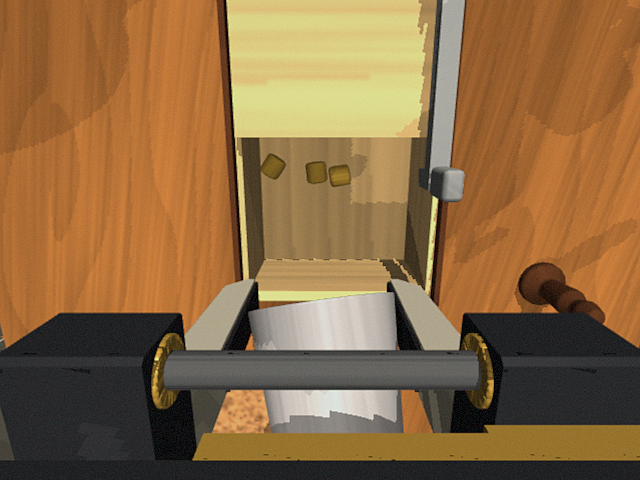

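Call:
carry_out --commands '[[[-1.2,-0.3,0,0],[-2,-0.5,0,0],[-2.4,-0.64,0,0],[-2.4,-0.64,0,0],[-2.4,-0.64,0,0],[-2.4,-0.64,0,0],[-2.4,-0.64,0,0],[-2.4,-0.64,0,0],[-2.4,-0.64,0,0],[-2.4,-0.64,0,0],[-2.4,-0.64,0,0],[-2.4,-0.64,0,0],[-2.4,-0.64,0,0],[-2.4,-0.64,0,0],[-2.4,-0.64,0,0],[-2.4,-0.64,0,0],[-2.4,-0.64,0,0],[-2.4,-0.64,0,0],[-2.4,-0.64,0,0],[-2.4,-0.64,0,0]]]'

```text
t: 42.43
tool_pos: [0.5231, -0.3269, 0.1942]
orientation: [-1.972, -2.443, 0.001]
force: [0.4, 0.2, -0.6]
opening: 0.0618
```

Call:
carry_out --commands '[[[-2.4,-0.64,0,0],[-2,-0.5,0,0],[-1,-0.2,0,0],[0,0,0,0],[0,0,0.8,0],[0,0,1.5,0],[0,0,1.5,0],[0,0,1.5,0],[0,0,1.5,0],[0,0,1,0],[0,0,0.5,0],[0,0,0,0]]]' --grip_force 7

```text
t: 43.43
tool_pos: [0.5223, -0.3793, 0.1108]
orientation: [-1.97, -2.443, -0.0]
force: [-0.2, 0.6, -1.0]
opening: 0.0618
```

Run:
```python
from h import *
snap("side","pics/s20.png"); crop("pics/s20.png","pics/s20a.png",280,60,460,240,3.3)
snap("wrist","pics/w20.png")
go((.5215,-.385,.08),Q[2])
```

```text
t 43.53 pos [ 0.5233 -0.3806  0.1131] toolx [-0.212  0.977 -0.   ] tooly [0.977 0.212 0.   ] z [ 0. -0. -1.] F [ 0.5 -0.4 -0.9] M [-0.07  0.04 -0.  ] open 0.0619 q [-0.71  0.34  1.47  0.    1.33 -0.92]
shift cm [-0.39 -0.27  3.31] roll 0.07 toolx after [-0.211  0.978 -0.   ] tooly [0.978 0.211 0.   ]
```

View pics/s20a.png

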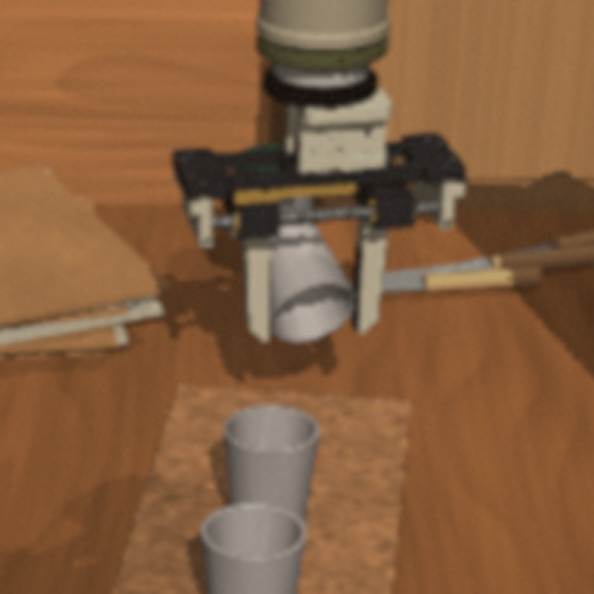

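View pics/w20.png

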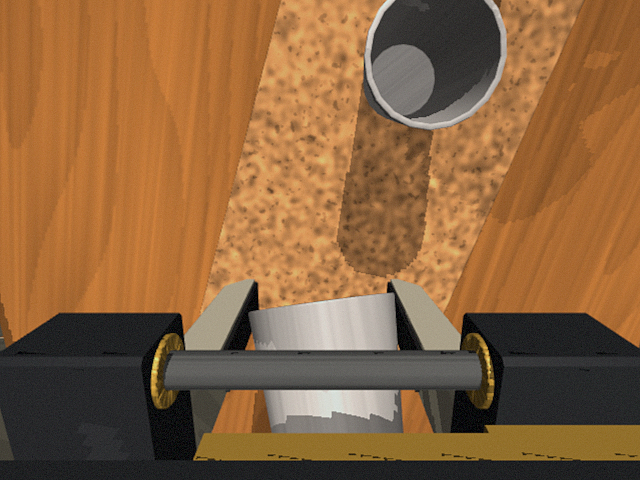

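Call:
carry_out --commands '[[[0,0,0,0],[0,0,0,0],[0,0,0,0],[0,0,0,0],[0,0,0,0],[0,0,0,0]]]' --grip_force 4.5

```text
t: 44.03
tool_pos: [0.523, -0.381, 0.1128]
orientation: [1.973, 2.445, -0.0]
force: [0.9, -0.5, -0.1]
opening: 0.0626
```

Run:
```python
from h import *
st();snap("wrist","pics/w21.png")
```

```text
t 44.03 pos [ 0.523  -0.381   0.1128] toolx [-0.211  0.977 -0.   ] tooly [0.977 0.211 0.   ] z [ 0. -0. -1.] F [ 0.9 -0.5 -0.1] M [0.01 0.03 0.01] open 0.0626 q [-0.71  0.34  1.47 -0.    1.33 -0.92]
```

View pics/w21.png

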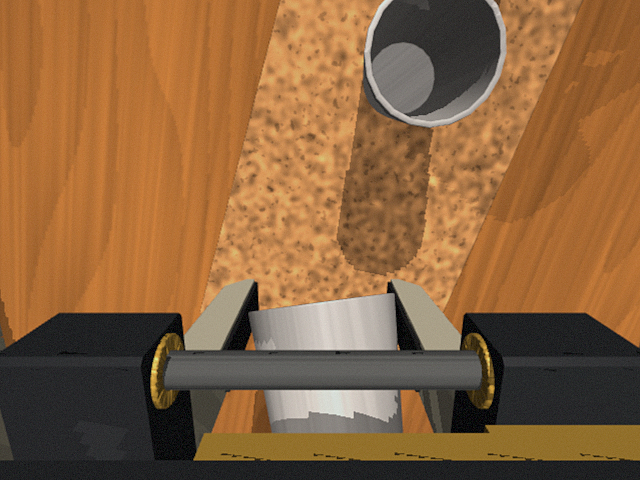

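Call:
carry_out --commands '[[[0,0,0,0],[0,0,0,0],[0,0,0,0],[0,0,-1,0],[0,0,0,0],[0,0,1,0],[0,0,0,0]]]' --grip_force 3.2

```text
t: 44.67
tool_pos: [0.5225, -0.3806, 0.1111]
orientation: [-1.972, -2.444, 0.0]
force: [-0.4, 0.3, -2.5]
opening: 0.0618
```

Run:
```python
from h import *
st();snap("wrist","pics/w22.png")
```

```text
t 44.67 pos [ 0.5225 -0.3806  0.1111] toolx [-0.211  0.977  0.001] tooly [ 0.977  0.211 -0.001] z [-0.001  0.001 -1.   ] F [-0.4  0.3 -2.5] M [-0.05  0.06  0.03] open 0.0618 q [-0.71  0.34  1.47 -0.    1.33 -0.92]
```

View pics/w22.png

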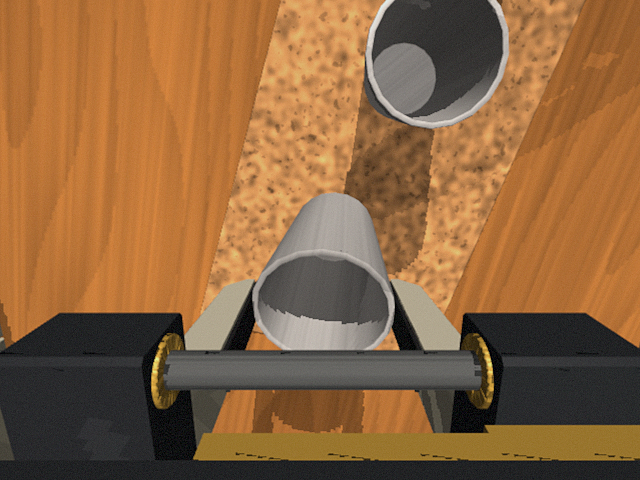

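Call:
carry_out --commands '[[[0,0,0,0],[0,0,0,0],[0,0,0,0],[0,0,0,0],[0,0,0,0],[0,0,0,0],[0,0,0,0],[0,0,0,0],[0,0,0,0],[0,0,0,0]]]'

```text
t: 45.55
tool_pos: [0.523, -0.3809, 0.1126]
orientation: [1.973, 2.445, -0.0]
force: [-0.1, -0.4, -1.0]
opening: 0.062
```

Run:
```python
from h import *
st();snap("wrist","pics/w23.png"); snap("side","pics/s23.png"); crop("pics/s23.png","pics/s23a.png",280,60,460,240,3.3)
```

```text
t 45.55 pos [ 0.523  -0.3809  0.1126] toolx [-0.211  0.977 -0.   ] tooly [ 0.977  0.211 -0.   ] z [-0. -0. -1.] F [-0.1 -0.4 -1. ] M [-0.09  0.04 -0.02] open 0.0620 q [-0.71  0.34  1.47 -0.    1.33 -0.92]
```

View pics/w23.png

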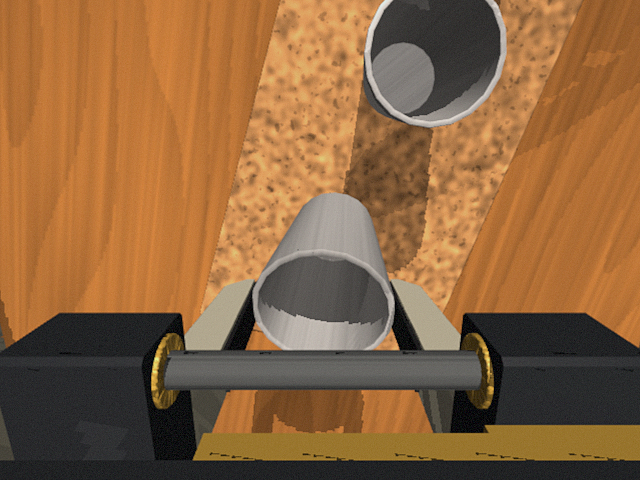

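View pics/s23a.png

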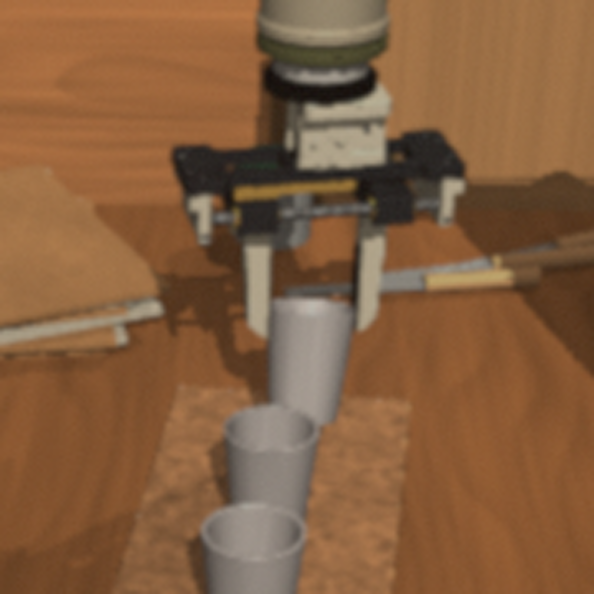

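Call:
carry_out --commands '[[[0,0,-0.8,0],[0,0,0,0],[0,0,0.8,0],[0,0,0,0],[0,0,0,0],[0,0,0,0],[0,0,0,0],[0,0,0,0]]]' --grip_force 3

```text
t: 46.32
tool_pos: [0.523, -0.3809, 0.1127]
orientation: [1.973, 2.445, -0.0]
force: [0.3, 0.5, -0.5]
opening: 0.0619
```

Run:
```python
from h import *
st();snap("wrist","pics/w24.png")
```

```text
t 46.32 pos [ 0.523  -0.3809  0.1127] toolx [-0.211  0.977 -0.   ] tooly [0.977 0.211 0.   ] z [ 0. -0. -1.] F [ 0.3  0.5 -0.5] M [-0.12  0.13 -0.04] open 0.0619 q [-0.71  0.34  1.47 -0.    1.33 -0.92]
```

View pics/w24.png

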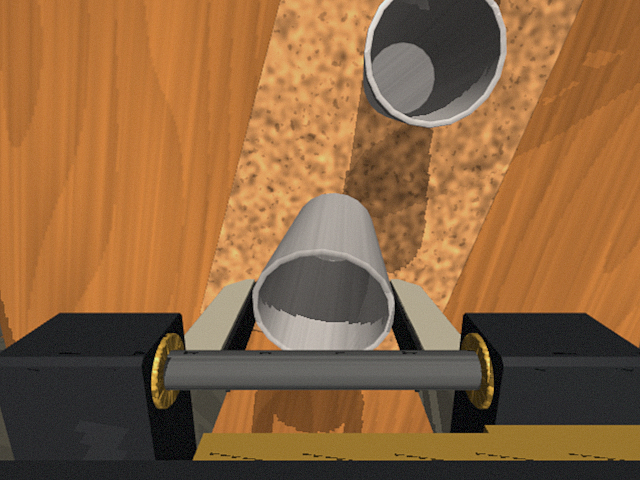

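Call:
carry_out --commands '[[[-0.5,0,0.5,0],[-0.5,0,0.6,0],[-0.5,0,0.6,0],[0,0,0.5,0],[0,0,0.4,0],[0,0,0.3,0],[0,0,0.2,0],[0,0,0,0]]]' --grip_force 4

```text
t: 47.03
tool_pos: [0.5264, -0.3957, 0.0819]
orientation: [1.972, 2.444, -0.0]
force: [0.1, -1.1, 1.8]
opening: 0.0621
```

Call:
carry_out --commands '[[[0.1,0,0.1,0],[0.2,0,0,0],[0.3,0,0,0],[0.3,0,0,0],[0.3,0,0,0],[0,0,0,0]]]'

```text
t: 47.53
tool_pos: [0.5234, -0.3829, 0.0803]
orientation: [-1.972, -2.445, -0.0]
force: [-0.3, 0.8, 0.9]
opening: 0.0617
```

Run:
```python
from h import *
st();snap("wrist","pics/w25.png"); snap("side","pics/s25.png"); crop("pics/s25.png","pics/s25a.png",280,60,460,240,3.3)
```

```text
t 47.53 pos [ 0.5234 -0.3829  0.0803] toolx [-0.212  0.977  0.001] tooly [ 0.977  0.212 -0.   ] z [-0.     0.001 -1.   ] F [-0.3  0.8  0.9] M [-0.08  0.06 -0.04] open 0.0617 q [-0.71  0.37  1.49  0.    1.28 -0.92]
```

View pics/w25.png

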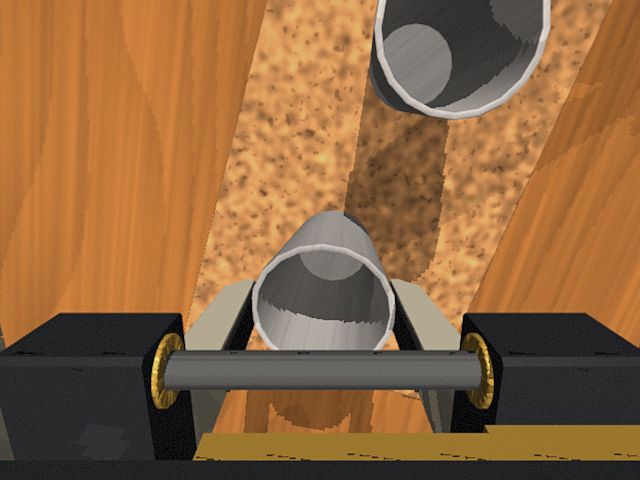

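View pics/s25a.png

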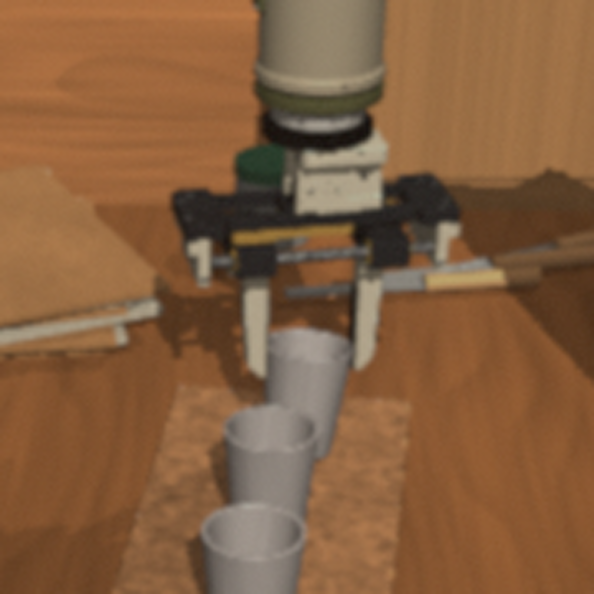

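Call:
carry_out --commands '[[[0.3,0,0.05,0],[0.3,0,0.05,0],[0.3,0,0.05,0],[0.3,0,0.05,0],[0,0,0,0],[0,0,0,0]]]'

```text
t: 48.13
tool_pos: [0.5214, -0.3721, 0.0791]
orientation: [1.972, 2.444, 0.0]
force: [0.9, -0.2, 3.2]
opening: 0.0616
```

Run:
```python
from h import *
st();snap("wrist","pics/w26.png")
```

```text
t 48.13 pos [ 0.5214 -0.3721  0.0791] toolx [-0.211  0.977 -0.001] tooly [0.977 0.211 0.001] z [ 0.001 -0.001 -1.   ] F [ 0.9 -0.2  3.2] M [-0.12 -0.19 -0.02] open 0.0616 q [-0.7   0.35  1.52  0.    1.27 -0.91]
```

View pics/w26.png

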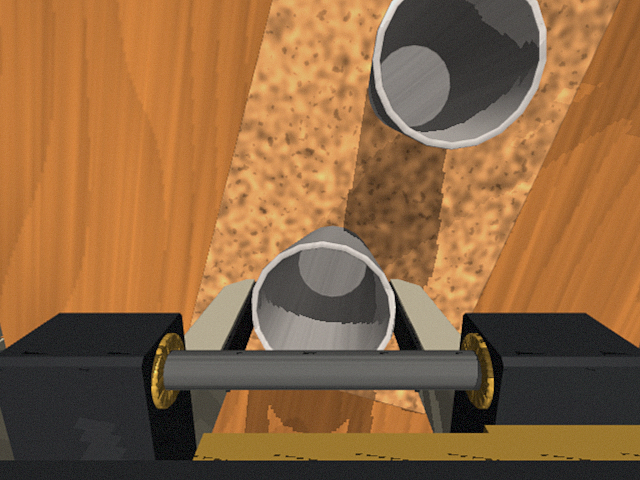

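Call:
carry_out --commands '[[[0.3,0,0.05,0],[0.2,0,0.1,0],[0,0,0.1,0],[0,0,0.1,0],[0,0,0,0],[0,0,0,0]]]'

```text
t: 48.68
tool_pos: [0.5203, -0.3673, 0.0754]
orientation: [1.973, 2.444, 0.0]
force: [1.0, -0.3, 5.0]
opening: 0.062
```

Call:
carry_out --commands '[[[0,0,-0.1,0],[0,0,-0.1,0],[0,0,0,0],[0,0,0,0],[0,0,0,0]]]' --claw 6.8

```text
t: 49.1
tool_pos: [0.5197, -0.367, 0.0767]
orientation: [-1.972, -2.444, 0.0]
force: [0.3, 0.9, -0.7]
opening: 0.068
```

Call:
carry_out --commands '[[[0,0,0,0],[0,0,0,0],[0,0,0,0],[0,0,-1,0],[0,0,-1.5,0],[0,0,-2,0],[0,0,-2,0],[0,0,-2,0],[0,0,-2,0],[0,0,-1.5,0],[0,0,0,0]]]' --claw 9.2

```text
t: 50.02
tool_pos: [0.5218, -0.3687, 0.2027]
orientation: [1.968, 2.439, -0.0]
force: [-0.1, -0.6, 1.4]
opening: 0.0924
```

Run:
```python
from h import *
snap("side","pics/s27.png"); go(T((58,-40,215)),Q[2]); crop("pics/s27.png","pics/s27a.png",290,110,420,280,3.5)
snap("wrist","pics/w27.png")
```

```text
t 50.07 pos [ 0.5212 -0.3682  0.2003] toolx [-0.211  0.977 -0.004] tooly [0.977 0.211 0.003] z [ 0.004 -0.003 -1.   ] F [ 0.6 -0.7  0.2] M [-0.05  0.07  0.01] open 0.0919 q [-0.7   0.24  1.42 -0.    1.47 -0.91]
shift cm [55.54 20.73 -1.63] roll 0.04 toolx after [-0.211  0.978 -0.004] tooly [0.978 0.211 0.003]
```

View pics/s27a.png

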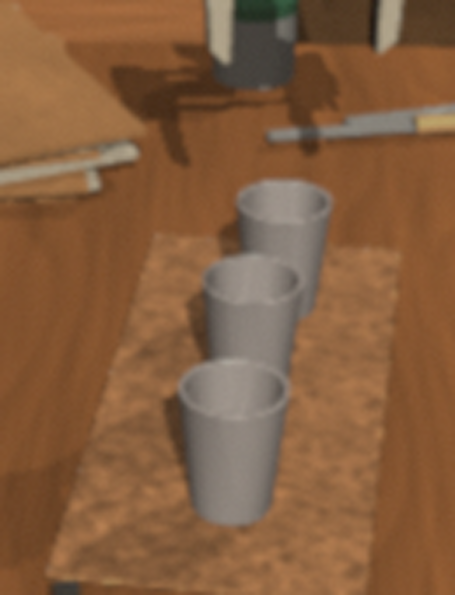

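View pics/w27.png

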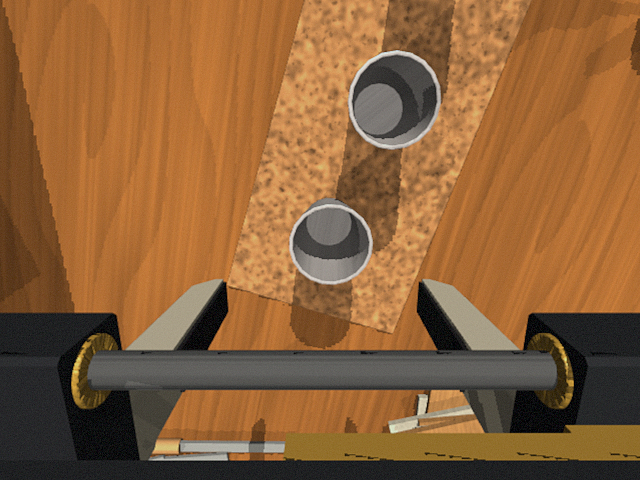

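Call:
carry_out --commands '[[[0,0,-1.8,0],[1.5,0.5,-1.7,0],[3,1.1,0,0],[3,1.1,0,0],[3,1.1,0,0],[3,1.1,0,0],[3,1.1,0,0],[3,1.1,0,0],[3,1.1,0,0],[3,1.1,0,0],[3,1.1,0,0],[3,1.1,0,0],[3,1.1,0,0],[3,1.1,0,0],[3,1.1,0,0],[3,1.1,0,0],[3,1.1,0,0],[3,1.1,0,0],[3,1.1,0,0],[3,1.1,0,0]]]' --claw 4

```text
t: 51.78
tool_pos: [0.6003, 0.2195, 0.2299]
orientation: [-1.972, -2.444, 0.004]
force: [0.7, -0.3, -0.0]
opening: 0.0403
```

Call:
carry_out --commands '[[[1.5,0.5,0,0],[0,0,0,0],[0,0,0,0],[0,0,0,0]]]'

```text
t: 52.12
tool_pos: [0.6026, 0.2327, 0.2311]
orientation: [-1.973, -2.444, 0.003]
force: [-0.1, -0.0, 0.2]
opening: 0.0395
```

Run:
```python
from h import *
snap("wrist","pics/w28.png"); go((.6055,.2231,.135),Q[2])
snap("top","pics/t28.png");
```

```text
t 52.17 pos [0.6028 0.2324 0.2315] toolx [-0.21   0.978 -0.001] tooly [ 0.978  0.21  -0.001] z [-0.001 -0.001 -1.   ] F [-0.2 -0.3 -1. ] M [-0.06  0.06  0.  ] open 0.0402 q [ 0.29  0.26  1.35 -0.    1.54  0.08]
shift cm [-0.96  0.08  9.65] roll -0.02 toolx after [-0.211  0.978 -0.001] tooly [ 0.978  0.211 -0.001]
```

View pics/w28.png

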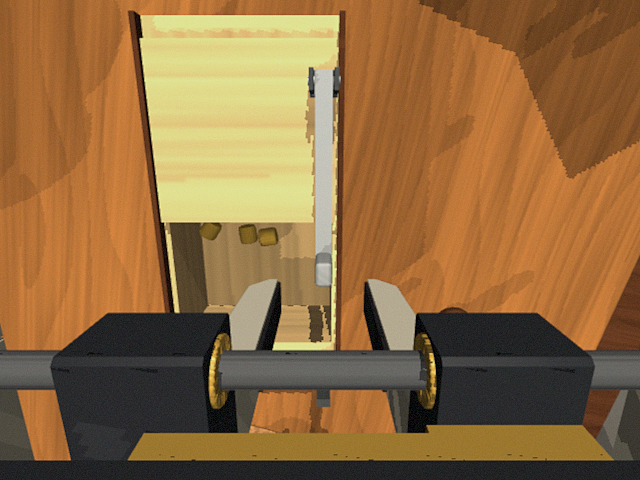

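View pics/t28.png

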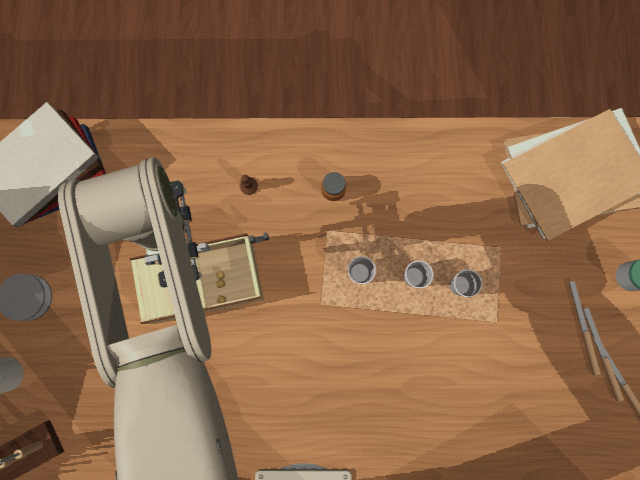

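Call:
carry_out --commands '[[[-0.5,0.05,1,0],[-0.45,0,2,0],[0,0,2,0],[0,0,2,0],[0,0,1.5,0],[0,0,1,0],[0,0,0.1,0],[0,0,0,0],[0,0,0,0]]]'

```text
t: 52.97
tool_pos: [0.6061, 0.2244, 0.1373]
orientation: [1.973, 2.444, 0.002]
force: [-0.5, 0.9, 0.9]
opening: 0.0401
```

Call:
carry_out --commands '[[[0,0,0,0],[0,0,0,0],[0,0,0,0],[0,0,0,0],[0,0,0,0],[0,0,0,0],[0,0,0,0],[0,0,0,0]]]' --claw 0 --grip_force 15

```text
t: 53.63
tool_pos: [0.6052, 0.2247, 0.1365]
orientation: [-1.973, -2.445, 0.0]
force: [-4.7, -1.1, 5.5]
opening: 0.0118
```

Call:
carry_out --commands '[[[0.06,0,-0.35,0],[0.07,0,-0.35,0],[0.08,0,-0.35,0],[0.09,0,-0.35,0],[0.1,0,-0.35,0],[0.1,0,-0.35,0],[0.11,0,-0.35,0],[0.12,0,-0.35,0],[0.13,0,-0.35,0],[0,0,0,0],[0,0,0,0]]]'

```text
t: 54.55
tool_pos: [0.6033, 0.2332, 0.1679]
orientation: [-1.972, -2.445, 0.001]
force: [-4.2, -0.2, -3.6]
opening: 0.0119
```

Run:
```python
from h import *
st()
snap("side","pics/s29.png"); crop("pics/s29.png","pics/s29a.png",230,200,450,460,2.3)
```

```text
t 54.55 pos [0.6033 0.2332 0.1679] toolx [-0.212  0.977  0.   ] tooly [ 0.977  0.212 -0.   ] z [-0. -0. -1.] F [-4.2 -0.2 -3.6] M [0.05 0.87 0.05] open 0.0119 q [0.29 0.29 1.42 0.   1.43 0.08]
```

View pics/s29a.png

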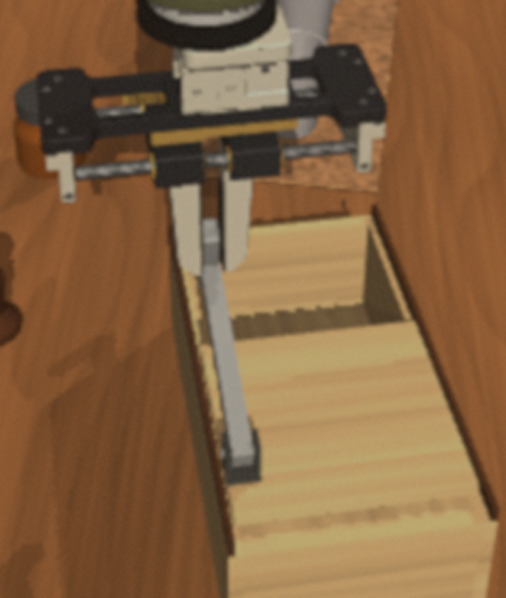

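Call:
carry_out --commands '[[[-0.5,0,0,0],[-0.7,0,0,0],[-0.7,0,0,0],[-0.7,0,0,0],[-0.7,0,0,0],[-0.7,0,0,0],[-0.7,0,0,0],[-0.7,0,0,0],[-0.7,0,0,0],[-0.7,0,0,0],[-0.7,0,0,0],[-0.7,0,0,0],[-0.7,0,0,0],[-0.7,0,0,0],[-0.7,0,0,0],[-0.7,0,0,0],[-0.5,0,0,0],[-0.3,0,0,0],[0,0,0,0],[0,0,0,0]]]'

```text
t: 56.27
tool_pos: [0.628, 0.1182, 0.1674]
orientation: [-1.972, -2.443, -0.0]
force: [-4.9, 3.2, -2.8]
opening: 0.0122
```

Call:
carry_out --commands '[[[-0.15,0,0,0],[-0.15,0,0,0],[0,0,0,0],[0,0,0,0]]]'

```text
t: 56.6
tool_pos: [0.6281, 0.1175, 0.1666]
orientation: [-1.969, -2.443, -0.002]
force: [-5.0, 12.0, -6.4]
opening: 0.0118
```

Run:
```python
from h import *
st()
snap("side","pics/s30.png"); crop("pics/s30.png","pics/s30a.png",230,170,450,430,2.3)
```

```text
t 56.60 pos [0.6281 0.1175 0.1666] toolx [-0.213  0.977  0.004] tooly [ 0.977  0.213 -0.001] z [-0.002  0.004 -1.   ] F [-5.  12.  -6.4] M [ 2.13  0.84 -0.01] open 0.0118 q [ 0.1   0.27  1.45  0.    1.42 -0.11]
```

View pics/s30a.png

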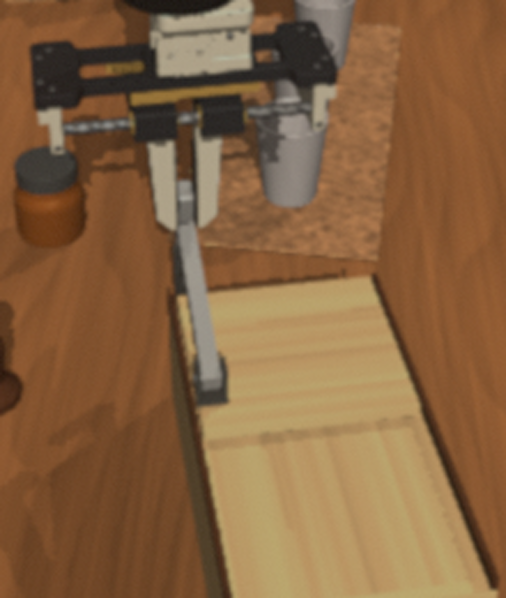

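Call:
carry_out --commands '[[[-0.1,0,0.35,0],[-0.1,0,0.35,0],[-0.11,0,0.35,0],[-0.1,0,0.35,0],[-0.1,0,0.35,0],[-0.09,0,0.35,0],[-0.08,0,0.35,0],[-0.07,0,0.35,0],[-0.04,0,0.3,0],[0,0,0,0],[0,0,0,0]]]'

```text
t: 57.57
tool_pos: [0.6307, 0.1064, 0.1373]
orientation: [1.973, 2.444, -0.001]
force: [-5.8, -1.4, 2.9]
opening: 0.0119
```

Call:
carry_out --commands '[[[0,0,0,0],[0,0,0,0],[0,0,0,0],[0,0,0,0],[0,0,0,0]]]' --claw 4

```text
t: 57.98
tool_pos: [0.6313, 0.107, 0.137]
orientation: [1.972, 2.444, 0.001]
force: [0.4, 0.8, 0.4]
opening: 0.0385
```

Call:
carry_out --commands '[[[0,0,-1,0],[0,0,-2,0],[0,0,-2,0],[0,0,-2,0],[0,0,-2,0],[0,0,-2,0],[0,0,-2,0],[-2,-2,0,0],[-3,-2,0,0],[-3,-2,0,0],[-3,-2,0,0],[-3,-2,0,0],[-3,-2,0,0],[-2,-2,0,0],[0,0,0,0]]]'

```text
t: 59.23
tool_pos: [0.5322, -0.1125, 0.2678]
orientation: [1.977, 2.44, -0.002]
force: [-0.3, -0.6, 0.8]
opening: 0.04
```

Run:
```python
from h import *
st()
snap("side","pics/s31.png"); crop("pics/s31.png","pics/s31a.png",230,130,450,430,2)
snap("top","pics/t31.png")
crop("pics/t31.png","pics/t31a.png",120,160,320,330,4)
crop("pics/s31.png","pics/s31b.png",290,245,350,345,6)
S=robot.camera_params("side");P=robot.camera_params("top")
for a in [(60,-158,146),(60,-30,112)]: print(proj(S,T(a)),proj(P,T(a)))
```

```text
t 59.23 pos [ 0.5322 -0.1125  0.2678] toolx [-0.207  0.978 -0.002] tooly [ 0.978  0.207 -0.   ] z [ 0.    -0.002 -1.   ] F [-0.3 -0.6  0.8] M [-0.09  0.1  -0.  ] open 0.0400 q [-0.3  -0.03  1.59 -0.    1.58 -0.51]
[308.98235298 262.80406793] [254.38991137 233.08048531]
[320.92792653 333.38662399] [199.96353123 247.49631676]
```

View pics/s31a.png

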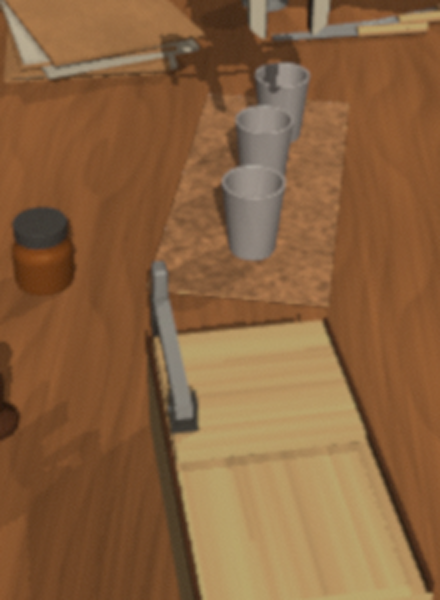

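View pics/s31b.png

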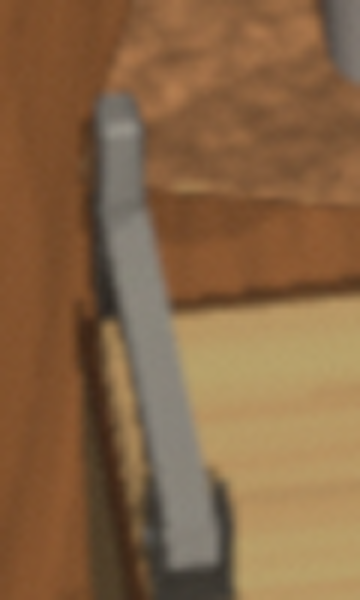

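View pics/t31.png

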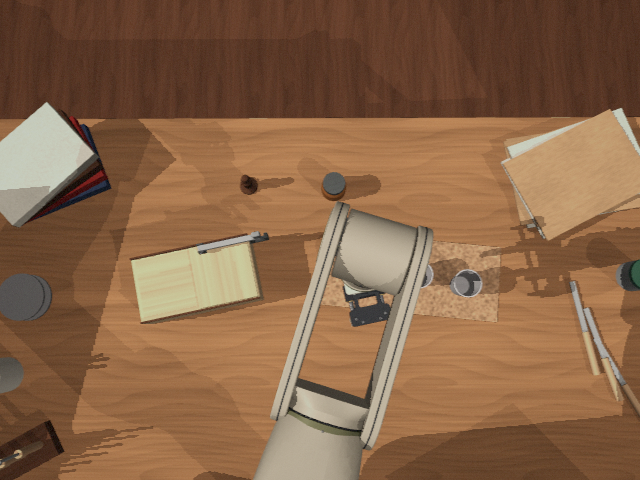

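Run:
```python
from h import *
for n,b in (("s31","side0"),("t31","top0")):
    d=cv2.absdiff(cv2.imread(f"pics/{n}.png"),cv2.imread(f"pics/{b}.png")).max(2)
    r=d[245:345,290:350] if n=="s31" else d[225:330,125:275]
    print(n,r.mean(),(r>40).sum())
a=cv2.imread("pics/side0.png")[245:345,290:350];b=cv2.imread("pics/s31.png")[245:345,290:350]
cv2.imwrite("pics/cmp.png",cv2.resize(np.hstack([a,b]),None,fx=5,fy=5))
```

```text
s31 2.7271666666666667 0
t31 3.2386031746031745 17
```

View pics/cmp.png

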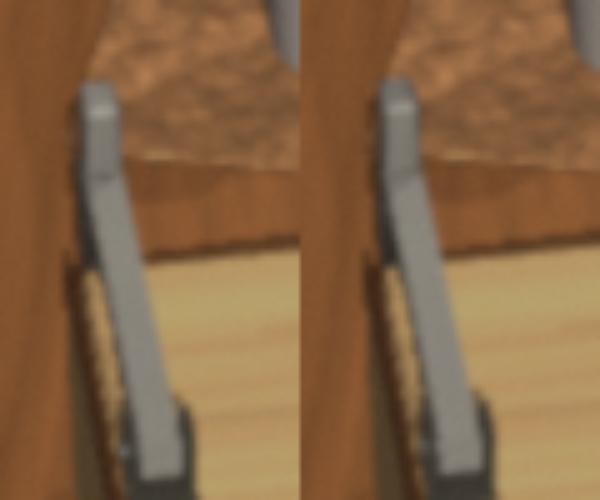

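Run:
```python
from h import *
a=cv2.imread("pics/side0.png",0).astype(np.float32);b=cv2.imread("pics/s31.png",0).astype(np.float32)
def ecc(x0,y0,x1,y1,a,b):
    W=np.eye(2,3,dtype=np.float32)
    c,W=cv2.findTransformECC(a[y0:y1,x0:x1],b[y0:y1,x0:x1],W,cv2.MOTION_TRANSLATION,(3,200,1e-6)); return c,W[:,2]
for n,r in dict(tab=(300,255,322,285),pivot=(312,315,335,350),bar=(300,255,335,350),chest=(320,400,445,475),matnear=(320,255,400,285),jar=(230,230,275,280)).items(): print(n,ecc(*r,a,b))
a=cv2.imread("pics/top0.png",0).astype(np.float32);b=cv2.imread("pics/t31.png",0).astype(np.float32)
for n,r in dict(tab=(245,225,275,245),pivot=(190,235,215,260),chest=(125,250,165,330),jar=(315,165,350,205),fig=(235,170,262,198)).items(): print(n,ecc(*r,a,b))
```

```text
tab (0.9832869002592052, array([-0.0946749 ,  0.02265832], dtype=float32))
pivot (0.989779925204705, array([-0.22786562, -0.996482  ], dtype=float32))
bar (0.9942145476083184, array([-0.17400244, -0.76245517], dtype=float32))
chest (0.9999446606250413, array([ 0.00445167, -0.00129251], dtype=float32))
matnear (0.9996052364420921, array([0.01616165, 0.00344743], dtype=float32))
jar (0.9997375610874532, array([0.00415404, 0.00239337], dtype=float32))
tab (0.9859456568688459, array([-0.00458119, -0.09647936], dtype=float32))
pivot (0.989611411580393, array([ 0.885699  , -0.21410084], dtype=float32))
chest (0.9999067766271139, array([ 0.01888794, -0.00363526], dtype=float32))
jar (0.9484525891719576, array([ 0.14335477, -0.11919818], dtype=float32))
fig (0.9886270291736415, array([-0.12403005,  0.05358831], dtype=float32))
```

Run:
```python
from h import *
for n,(i,j),reg in (("side",("side0","s31"),(304,256,316,276)),("top",("top0","t31"),(248,229,262,241))):
    a,b=[cv2.imread(f"pics/{k}.png") for k in (i,j)]
    x0,y0,x1,y1=reg
    cv2.imwrite(f"pics/tab_{n}.png",cv2.resize(np.hstack([a[y0-6:y1+6,x0-6:x1+6],b[y0-6:y1+6,x0-6:x1+6]]),None,fx=14,fy=14,interpolation=cv2.INTER_CUBIC))
S=robot.camera_params("side");P=robot.camera_params("top")
for dy in (0,-2): print(dy,proj(S,T((60,-158+dy,146))),proj(P,T((60,-158+dy,146))))
print(proj(S,T((60,-158,148))),proj(P,T((60,-158,148))))
```

```text
0 [308.98235298 262.80406793] [254.38991137 233.08048531]
-2 [308.82195159 262.07708957] [255.29109371 232.88722158]
[308.9511894  261.78625608] [254.27923398 232.93848386]
```

View pics/tab_side.png

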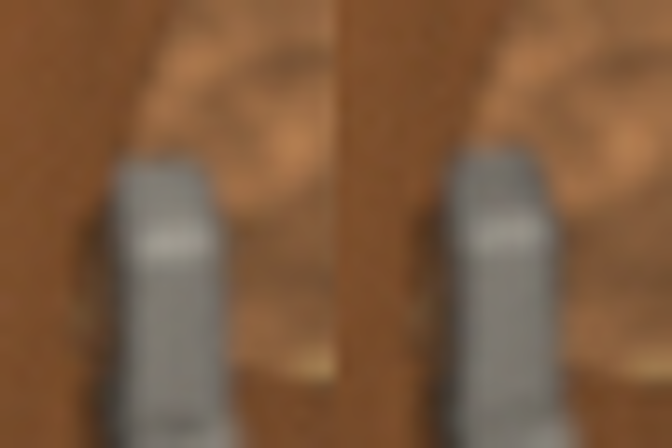

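View pics/tab_top.png

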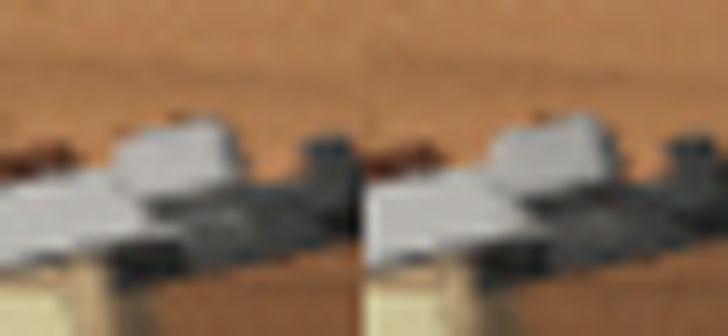

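Run:
```python
from h import *
print(robot.close_job()); st()
```

```text
the job is handed in; nothing more can be done
None
the job is handed in; nothing more can be done
```

The chest is loaded and shut, and I handed the job in at about 59 s of the 210 s allowed. No verdict came back.

- **Hatch open:** I lifted the latch bar about 0.25 rad and slid the hatch about 118 mm to its stop, where the arm felt the resistance rise.
- **Blanks:** The middle cup held two and the far cup held one. The cup nearest the chest was empty and I did not touch it. I held each loaded cup by the rim and tipped it over the chest's end wall. The wrist camera then showed all three blanks on the well floor and both cups empty.
- **Cups:** I stood both emptied cups upright on the mat again. The far cup came back stuck at a tilt, so I righted it against the mat; it now stands about 2 cm from where it began. I did not see any cup get knocked aside.
- **Hatch shut:** I slid it shut with the bar raised, meeting the stop at about 12 N, then lowered the bar and let go.

**Last checks:** In the final pictures the latch bar lies level with its tooth over the catch. All three cups stand upright, the jar and figurine have not moved measurably, and the gripper is clear of everything.

**One disagreement:** The hatch and bar sit about 2 mm further towards the shut end than in the first picture. I take this to mean the hatch started slightly off its stop.

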